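# Get the scrub brush out from behind the things on the laundry tier

### The arm

A 6-joint arm with a two-finger parallel gripper is mounted at the origin on the work surface. World frame = base frame: x ahead of the robot, y to its left, z up, the work surface at z = 0. Lengths are in m, angles in rad, forces in N, time in s.
With the tool pointing down it reaches from about 0.3 to 0.775 m from the base axis. Payload 14.6 kg.
Tool frame: the origin (TCP) lies midway between the tips of the shut fingers; the grasp point (between the pads) lies env.pinch_z behind it (env.pinch_z is the distance from the TCP to the grasp point, in m); z points along the fingers, y is the line along which they close (so a half turn about z gives the same grasp; the last joint's range is limited). The gripper opens to 94 mm and grips with 3 to 60 N. Pads are 16 mm wide; open, the fingers measure 119 mm over their backs; the gripper's body (75 mm by 177 mm) begins 78 mm behind the grasp point.
Start: joints at [-1.201, 0.3, 1.521, -0, 1.321, -0.067], TCP at [0.233, -0.498, 0.205] pointing down, gripper open.
Joint ranges: [-3.03, 3.03], [-0.79, 2.21], [0.23, 2.52], [-1.04, 4.18], [0, 3.07], [-2.55, 2.55]. Speed limits (rad/s): [2.22, 2.22, 2.57, 3.14, 3.14, 3.14].

### API

Orientations are given as a unit quaternion [w, x, y, z].
In Python, from workcell import env, vision, order gives the robot as it stands.
- The arm moves only by the tool arm_command, never from a script. Its argument "moves" is a list of rows, each a list of 7 numbers: the shift along the tool's x, y, z as a fraction of full scale, then the turn, a rotation vector about the tool's x, y, z as a fraction of full scale, then the closure, from 0 (fully open) to 1 (shut). In form: [[tx, ty, tz, rx, ry, rz, jaw], ...]. A call has exactly 10 rows; each row shifts and turns the commanded pose from where the row before left it, along the tool's axes as they then stand; what a row does not reach is not made up. Full scale, the value 1, is 0.02 m for a shift and 60 degrees for a turn. A row lasts 1/12 s, in which the tool goes at most 41.7 mm and 7.16 degrees, less where a joint would pass 70% of its speed; a pose out of reach is approached as far as the arm can. A call with a number of a shift or a turn outside -1 to 1 is refused whole. A call with a gripper value outside its range is refused whole. The fingers move at their own pace and stop on an object; the grip force is fixed at half the most. Time passes only in rows, so rows that do not move let the fingers close, or fill a call up. It gives the time, the measured TCP pose, the force, the opening and the grip force at its end, in the units of the state.
- env.get_state(): the state, without advancing time (a new reading comes with each control period).
- vision.camera(name): name is "scene" or "top"; returns the picture (420x560x3 uint8, red, green, blue); there is no depth.
- vision.camera_model(name): a dict with "fov_y" (degrees; the focal length in pixels is half the picture's height over the tangent of half this angle, whatever the lens; pixels are square), "cx", "cy" (the principal point, pixels), "eye" and "orientation" of the camera in the world. Camera axes: x right, y down, z forward; pixel columns grow to the right and rows downward; lengths in m; the calibration is good to about 2 mm. A picture is of the moment at which its call begins. camera_model takes no time and is no camera call.
- order.finish_job(): hands the job in; it is judged then, once.
The state is a dict: "t": time; "joints": joint angles; "qd": joint speeds; "joint_torque": joint torques, N m; "ee_pos": TCP position; "tcp_rot": TCP orientation; "force": force on the tool from outside, world axes, zero at the start; "moment": the same for the moment, N m; "finger_gap": opening from 0.0 (shut) to 1.0 (fully open); "grip_force": force on a finger pad.
Only numpy, scipy, OpenCV 4.12 (cv2) and the standard library are available. Lean on these libraries where they do the work, as an engineer would, in place of code of your own. Each camera call takes 0.05 s, during which the arm holds its last target. There are 200 camera calls.

### The job

The scrub brush lies at the back of the grey plastic tier, behind the spray bottle, the steel cup and the wooden peg box: first stand all three of these on the black rubber mat at the side, and only then take out the brush and lay it, bristles down, in the middle of the round white sieve. After that put the bottle, the cup and the peg box back on the tier, each on exactly the spot it came from. Keep those three upright throughout, do not shift the sieve, and leave the soap dish, the flower pot and the detergent tub alone.

Things in the scene. Friction and masses are not known exactly. Their poses are not given: they have to be found in the camera images.
- tier: Grey plastic stacking tier, an open tray fixed to the floor, 260 (its x) x 310 (its y) mm. Origin: centre of its underside. Inner floor 20 mm, rim top 32 mm, corner posts 45 mm above the origin; rim 5 mm thick. The three things to clear stand on it in a row along its y, about 100 mm apart, 55 mm to the robot's side (-x) of its middle; the brush lies about 55 mm to the far side (+x).
- mat: Black rubber mat, the side area, fixed, 310 (its x) x 160 (its y) x 6 mm. Origin: centre of its underside, so its top is at 6 mm. Lies to the left or right of the tier. There is room for the three things in a row along its x, 95 mm apart.
- sieve: Round white plastic sieve, loose, 250 g, 50 mm high, outer diameter 190 mm at the foot and 210 mm at the rim, wall 4 mm. Origin: centre of its underside; its flat inner floor is 4 mm above the origin, 182 mm across. Stands on the other side of the tier from the mat.
- spray_bottle: Empty pink spray bottle with a white trigger head, about 90 g, 180 mm high, loose. Origin: centre of its underside, z up. Round body 60 mm across up to 95 mm, then a shoulder and 26 mm neck. The head is a block 24 mm wide (y) and 62 mm long (x -37 to +25 mm), 144 to 180 mm high, nozzle to -x. Best taken by the head's sides, closing along its y, 163 mm above the origin.
- cup: Straight stainless steel cup (tumbler), about 140 g, outer diameter 66 mm, 115 mm high, wall 3 mm, no handle, loose. Origin: centre of its underside, z up.
- peg_box: Open wooden box of wooden clothes pegs (the pegs are fixed in it), about 220 g, loose. Outer size 56 (its x) x 76 (its y) mm, walls 90 mm high, pegs sticking out up to 115 mm. Origin: centre of its underside, z up. Taken by its outer walls across the 56 mm.
- brush: Hard silicone scrub brush, grey-green block, about 120 g, 48 (its x) x 130 (its y) x 40 mm high, loose, lying bristles down; top slab from 22 to 40 mm, bristle part 42 mm wide below it. Origin: centre of its underside, z up. Taken across the 48 mm width.
- soap_dish: Bystander: white ceramic dish 90 x 120 mm with a bar of soap, 34 mm high, loose, beyond the tier. Origin: centre of underside.
- flower_pot: Bystander: terracotta flower pot with a small plant, 104 mm across, 85 mm high (plant to 132 mm), loose, beyond the tier. Origin: centre of underside.
- tub: Bystander: lidded detergent tub, 90 mm across, 100 mm high, loose, beyond the tier. Origin: centre of underside.
Mind the look-alikes: they are no part of the job. Leave any green look-alike of the sieve alone.

How it is judged:
On the way, in this order (a step that is already met when the one before it is completed fails the run):
1. the spray bottle, the cup and the peg box all stand released on the mat, while the brush still lies where it was (x of spray_bottle in the frame of mat between -0.155 and 0.155 m and y of spray_bottle in the frame of mat between -0.08 and 0.08 m and z of spray_bottle in the frame of mat between 0.002 and 0.012 m and angle between each of spray_bottle, cup, peg_box's own z axis and vertical below 0.1 rad and x of cup in the frame of mat between -0.155 and 0.155 m and y of cup in the frame of mat between -0.08 and 0.08 m and z of cup in the frame of mat between 0.002 and 0.012 m and x of peg_box in the frame of mat between -0.155 and 0.155 m and y of peg_box in the frame of mat between -0.08 and 0.08 m and z of peg_box in the frame of mat between 0.002 and 0.012 m and linear speed of each of spray_bottle, cup, peg_box below 0.03 m/s and contact force between the fingers and spray_bottle below 0.2 N and contact force between the fingers and cup below 0.2 N and contact force between the fingers and peg_box below 0.2 N and distance of brush from where it was at the start of the episode below 0.02 m), for 0.2 s.
2. the brush lies released in the middle of the sieve while the three others are still on the mat (horizontal distance between brush and sieve below 0.015 m and z of brush in the frame of sieve below 0.01 m and angle between brush's own z axis and vertical below 0.12 rad and linear speed of brush below 0.03 m/s and contact force between the fingers and brush below 0.2 N and x of spray_bottle in the frame of mat between -0.155 and 0.155 m and y of spray_bottle in the frame of mat between -0.08 and 0.08 m and z of spray_bottle in the frame of mat between 0.002 and 0.012 m and angle between each of spray_bottle, cup, peg_box's own z axis and vertical below 0.1 rad and x of cup in the frame of mat between -0.155 and 0.155 m and y of cup in the frame of mat between -0.08 and 0.08 m and z of cup in the frame of mat between 0.002 and 0.012 m and x of peg_box in the frame of mat between -0.155 and 0.155 m and y of peg_box in the frame of mat between -0.08 and 0.08 m and z of peg_box in the frame of mat between 0.002 and 0.012 m), for 0.2 s.
At the end, for the whole second after the job is handed in: The brush lies flat, bristles down, at rest on the sieve's floor within 15 mm of its centre; the spray bottle, the cup and the peg box stand upright on the tier at rest, released, each within 15 mm of the spot where it stood at the start (which way round does not matter) (horizontal distance between brush and sieve below 0.015 m and z of brush in the frame of sieve below 0.01 m and angle between brush's own z axis and vertical below 0.12 rad and linear speed of each of brush, spray_bottle, cup, peg_box below 0.03 m/s and contact force between the fingers and brush below 0.2 N and distance of each of spray_bottle, cup, peg_box from where it was at the start of the episode below 0.015 m and angle between each of spray_bottle, cup, peg_box's own z axis and vertical below 0.1 rad and contact force between the fingers and spray_bottle below 0.2 N and contact force between the fingers and cup below 0.2 N and contact force between the fingers and peg_box below 0.2 N); the robot touches nothing.
It fails at once if the spray bottle, the steel cup or the peg box is tipped by more than 30 degrees (angle between any of spray_bottle, cup, peg_box's own z axis and vertical above 0.52 rad).
It fails at once if the sieve is shifted by more than 30 mm (distance of sieve from where it was at the start of the episode above 0.03 m).
It fails at once if the soap dish, the flower pot or the detergent tub is moved by more than 20 mm (distance of any of soap_dish, flower_pot, tub from where it was at the start of the episode above 0.02 m).
It also fails if it takes over 136 s, if anything falls off the work surface, if the arm or the gripper's body presses on something with over 40 N, if the wrist force passes 120 N, or if a joint passes its speed limit or range.

## Working session

There is one attempt and no reset: what is moved stays moved. The work goes in short steps, Python scripts to look and compute and a tool call to move; the robot and the scene stay as the last step left them, time stands still between calls to the robot, and variables do not carry over. Pictures are saved under pics/ and viewed, at most 14 in all, crops included, and the job is handed in when it is done.

Besides the shell and the picture viewer there is one more tool, called after ">>>" as a command line: name --pt "numbers of a row" for each row, then --argument value for the rest. arm_command: Moves the arm, as the interface text tells. Its arguments: {"type":"object","properties":{"moves":{"type":"array"}},"required":["moves"]}

```bash
mkdir -p pics; ls; python3 - <<'E'
from workcell import env,vision,order
import cv2
for n in("scene","top"):
    cv2.imwrite(f"pics/{n}0.png",cv2.cvtColor(vision.camera(n),cv2.COLOR_RGB2BGR)); print(vision.camera_model(n))
print(env.get_state(),env.pinch_z)
E
```

```text
pics
{'fov_y': 45.37368334420821, 'cx': 273.2041376088427, 'cy': 216.4281977527634, 'eye': array([ 1.62613182, -0.45749119,  1.13387138]), 'orientation': array([-0.35995385,  0.7798937 ,  0.46230494, -0.22016626])}
{'fov_y': 50.55487756585681, 'cx': 276.24706096311735, 'cy': 215.51475636953333, 'eye': array([0.31597331, 0.13958282, 1.4534883 ]), 'orientation': array([ 0.04679997, -0.70485051,  0.70615822, -0.04833313])}
{'t': 0.1, 'joints': array([-1.20059596e+00,  3.00363218e-01,  1.52147858e+00,  1.45800335e-05,
        1.32070664e+00, -6.65786249e-02]), 'qd': array([ 0.00268862, -0.00230814, -0.00167032,  0.00039794,  0.00104476,
        0.00096357]), 'joint_torque': array([ 3.18115599e-03, -5.32645154e+01, -3.53281474e+01,  7.10438238e-02,
        2.34790274e-02, -4.92987010e-05]), 'ee_pos': array([ 0.23259442, -0.49815464,  0.20498887]), 'tcp_rot': array([-4.73464208e-04,  9.76247924e-01,  2.16655864e-01, -6.52897903e-05]), 'force': array([ 0.55310422,  0.5614868 , -0.13608478]), 'moment': array([-0.01153153, -0.02190398, -0.02627798]), 'grip_force': 0.0, 'finger_gap': 0.9978895661282501} 0.0188
```

View pics/scene0.png

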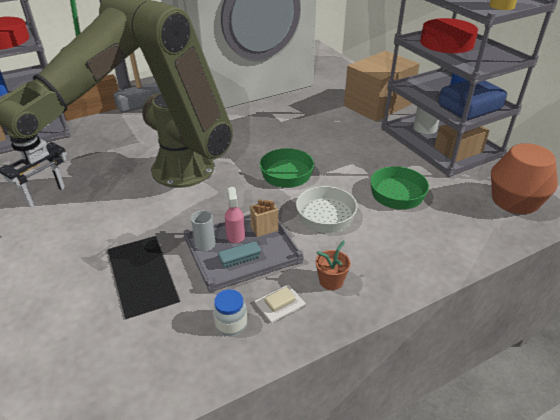

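View pics/top0.png

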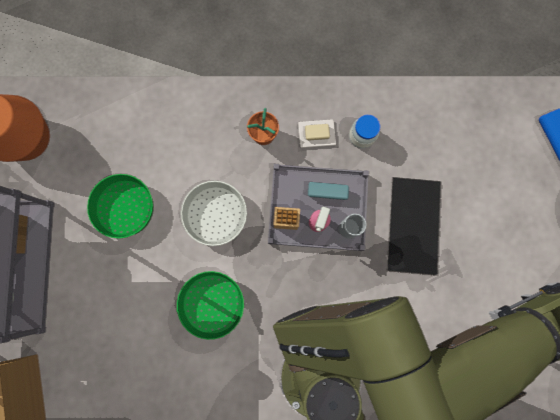

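```bash
cat > h.py <<'E'
import numpy as np, cv2
from scipy.spatial.transform import Rotation as R
from workcell import env,vision,order
def cam(n):
    m=vision.camera_model(n); q=m['orientation']
    return m['eye'],R.from_quat([*q[1:],q[0]]).as_matrix(),210/np.tan(np.radians(m['fov_y']/2)),np.array([m['cx'],m['cy']])
def pt(n,uv,z):
    e,M,f,c=cam(n); d=M@np.array([*((np.array(uv)-c)/f),1]); return e+d*(z-e[2])/d[2]
def proj(n,p):
    e,M,f,c=cam(n); q=M.T@(np.array(p)-e); return q[:2]/q[2]*f+c
def grab(n,name=None):
    im=cv2.cvtColor(vision.camera(n),cv2.COLOR_RGB2BGR)
    if name: cv2.imwrite(f'pics/{name}.png',im)
    return im
def crop(im,x0,y0,x1,y1,k,name): cv2.imwrite(f'pics/{name}.png',cv2.resize(im[y0:y1,x0:x1],None,fx=k,fy=k,interpolation=cv2.INTER_CUBIC))
E
python3 - <<'E'
from h import *
t=cv2.imread('pics/top0.png'); s=cv2.imread('pics/scene0.png')
crop(t,250,155,450,285,4,'ctop'); crop(s,180,170,310,290,4.9,'cscene')
E
```

```text
(no output)
```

View pics/ctop.png

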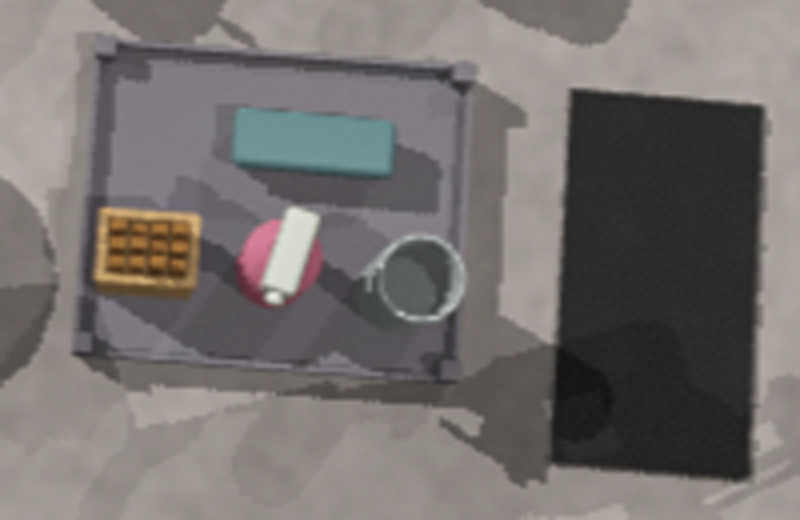

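View pics/cscene.png

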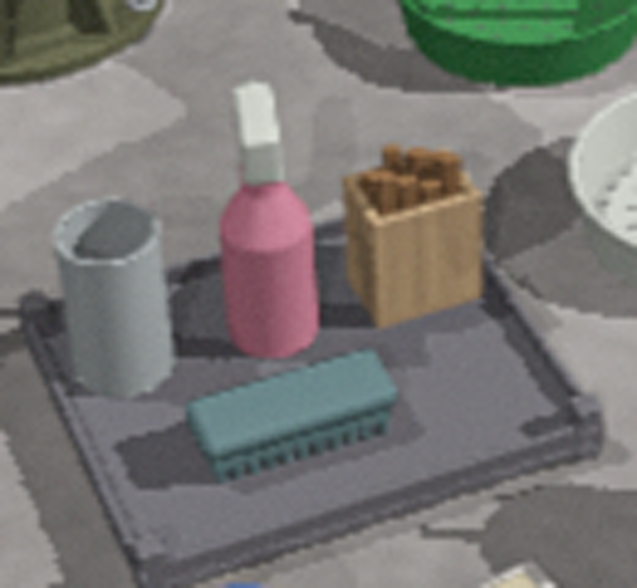

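```bash
cat > m0.py <<'E'
from h import *
t=cv2.imread('pics/top0.png'); s=cv2.imread('pics/scene0.png')
C=lambda P:[((x+.5)/4-.5+250,(y+.5)/4-.5+155) for x,y in P]
def show(name,P,z):
    w=np.array([pt('top',p,z)[:2] for p in P]); c=w.mean(0)
    e=np.roll(w,-1,0)-w
    print(name,c.round(4),'sides',np.linalg.norm(e,axis=1).round(3),'ang',np.degrees(np.arctan2(e[:,1],e[:,0])).round(1))
show('tier',C([(103,47),(463,74),(450,368),(82,342)]),.045)
show('mat',C([(572,89),(764,104),(748,478),(555,463)]),.006)
show('brush',C([(236,108),(393,122),(390,177),(232,162)]),.060)
show('box',C([(100,208),(201,213),(197,299),(93,291)]),.110)
show('head',C([(288,207),(320,214),(291,302),(260,293)]),.200)
hsv=cv2.cvtColor(t,cv2.COLOR_BGR2HSV)
def blob(lo,hi,x0,y0,x1,y1,im=hsv):
    m=cv2.inRange(im,lo,hi); k=np.zeros_like(m);k[y0:y1,x0:x1]=m[y0:y1,x0:x1]
    cs,_=cv2.findContours(k,cv2.RETR_EXTERNAL,cv2.CHAIN_APPROX_NONE); return max(cs,key=cv2.contourArea)
b=blob((75,60,60),(100,255,255),295,175,355,205)
r=cv2.minAreaRect(b); show('brushmask',cv2.boxPoints(r),.060)
p=blob((150,60,60),(179,255,255),300,195,345,245); (c,rad)=cv2.minEnclosingCircle(p); print('pink',c,rad,pt('top',c,.115))
# cup rim top
print('cup',pt('top',C([(422,279)])[0],.135))
# sieve
w=blob((15,0,130),(60,60,255),165,170,258,255); e=cv2.fitEllipse(cv2.convexHull(w)); print('sieve',e,pt('top',e[0],.05), 'diam',e[1][0]/cam('top')[2]*(1.45-.05),cv2.contourArea(w))
s4=lambda x,y:((x+.5)/4.9-.5+180,(y+.5)/4.9-.5+170)
# scene checks: cup rim centre, box rim corners, brush top corners
print('scene cup',pt('scene',s4(108,231),.135),'bottle bottom axis')
print('scene brush',np.mean([pt('scene',s4(*q),.06) for q in [(189,405),(372,350),(397,392),(212,455)]],axis=0))
print('scene box',np.mean([pt('scene',s4(*q),.11) for q in [(345,178),(380,223),(482,193)]],axis=0),[pt('scene',s4(*q),.11)[:2].round(3) for q in [(345,178),(380,223),(482,193)]])
hs=cv2.cvtColor(s,cv2.COLOR_BGR2HSV)
w=blob((15,0,130),(60,60,255),285,180,365,240,hs); e=cv2.fitEllipse(cv2.convexHull(w));print('scene sieve',e)
for n in('scene','top'): print(n,proj(n,(0,0,0)),proj(n,env.get_state()['ee_pos']))
E
python3 m0.py
```

```text
tier [0.5368 0.0017] sides [0.292 0.239 0.292 0.24 ] ang [-94.5 175.9  85.8  -4.1]
mat [ 0.4804 -0.3171] sides [0.16  0.309 0.156 0.31 ] ang [-94.7 174.7  85.5  -4.7]
brush [ 0.586  -0.0281] sides [0.126 0.045 0.126 0.044] ang [-95.3 175.6  84.4  -4.8]
box [0.4909 0.1051] sides [0.077 0.066 0.079 0.064] ang [-93.  176.8  85.5  -4.9]
head [0.4782 0.0064] sides [0.023 0.067 0.023 0.065] ang [-102.6  161.    73.6  -18.7]
brushmask [ 0.5851 -0.0283] sides [0.046 0.125 0.046 0.125] ang [ -5.8 -95.4 173.6  84.6]
pink (317.0, 220.5) 10.688879013061523 [0.48181055 0.01290919 0.115     ]
cup [ 0.46748044 -0.09885356  0.135     ]
sieve ((213.51756286621094, 212.11000061035156), (66.05086517333984, 71.84930419921875), 43.34848403930664) [0.51738031 0.33625018 0.05      ] diam 0.207935244669658 3419.5
scene cup [ 0.47074967 -0.09643379  0.135     ] bottle bottom axis
scene brush [ 0.59391663 -0.02993902  0.06      ]
scene box [0.50453569 0.09456859 0.11      ] [array([0.468, 0.071]), array([0.52, 0.07]), array([0.526, 0.143])]
scene sieve ((328.6263427734375, 208.424560546875), (58.56062316894531, 65.73928833007812), 102.92454528808594)
scene [182.74637832 168.3455655 ] [ 46.48104908 196.4638399 ]
top [319.8989981  377.08059869] [506.4369927  305.77610931]
```

```bash
cat >> h.py <<'E'
def need(x,y,z,yaw):
    "units (20 mm, 60 deg) from the present measured pose; shift given in tool axes after the turn"
    s=env.get_state(); q=s['tcp_rot']; M=R.from_quat([*q[1:],q[0]]).as_matrix()
    y0=np.degrees(np.arctan2(M[1,0],M[0,0])); dy=(yaw-y0+180)%360-180; th=np.radians(yaw)
    d=np.array([x,y,z])-s['ee_pos']; c,n=np.cos(th),np.sin(th)
    print('t %.2f yaw %.2f turn rz %.3f  shift x %.2f y %.2f z %.2f | pos %s down %.4f gap %.3f grip %.1f'%(s['t'],y0,-dy/60,(c*d[0]+n*d[1])/.02,(n*d[0]-c*d[1])/.02,-d[2]/.02,s['ee_pos'].round(4),M[2,2],s['finger_gap'],s['grip_force']))
E
python3 - <<'E'
from h import *
s4=lambda x,y:((x+.5)/4.9-.5+180,(y+.5)/4.9-.5+170)
print('shoulder ctr scene(pred px crop) for candidates')
for x,y in [(.482,.006),(.484,.010),(.480,.013),(.49,.006)]:
    k=lambda n,p:proj(n,p)
    f=lambda n,z,g:g(proj(n,(x,y,z)))
    g1=lambda p:((p-[180,170])*4.9).round(0); g2=lambda p:((p-[250,155])*4).round(0)
    print((x,y),'scene base',f('scene',.02,g1),'sh',f('scene',.115,g1),'top sh',f('top',.115,g2),'head',f('scene',.2,g1),f('top',.2,g2))
for n,p,z in[('pot',(263,127),.085),('soap',(317,132),.034),('tub',(367,127),.1)]: print(n,pt('top',p,z))
print('sieve from scene',pt('scene',(328.6,208.4),.05),'top guess',pt('top',(213.5,213),.05))
t=cv2.imread('pics/top0.png'); s=cv2.imread('pics/scene0.png')
a=cv2.resize(t[165:260,165:260],None,fx=4,fy=4,interpolation=3); b=cv2.resize(s[170:265,275:370],None,fx=4,fy=4,interpolation=3)
for im,n,o in((a,'top',(165,165)),(b,'scene',(275,170))):
    for x,y,c in((.517,.336,(0,0,255)),(.52,.336,(255,0,0))):
        P=[((proj(n,(x+.105*np.cos(w),y+.105*np.sin(w),.05))-o+.5)*4).astype(int) for w in np.linspace(0,6.28,60)]
        cv2.polylines(im,[np.array(P)],True,c,1)
cv2.imwrite('pics/sv.png',np.hstack([a,b]))
E
```

```text
shoulder ctr scene(pred px crop) for candidates
(0.482, 0.006) scene base [271. 321.] sh [263. 213.] top sh [277. 262.] head [255. 108.] [289. 247.]
(0.484, 0.01) scene base [278. 321.] sh [270. 213.] top sh [272. 259.] head [262. 108.] [283. 244.]
(0.48, 0.013) scene base [280. 316.] sh [271. 208.] top sh [268. 264.] head [263. 103.] [279. 250.]
(0.49, 0.006) scene base [277. 328.] sh [268. 220.] top sh [277. 251.] head [260. 115.] [289. 236.]
pot [0.78646654 0.17813012 0.085     ]
soap [0.78662805 0.00102951 0.034     ]
tub [ 0.7808858  -0.15068233  0.1       ]
sieve from scene [0.54241217 0.33013823 0.05      ] top guess [0.51451565 0.3362576  0.05      ]
```

View pics/sv.png

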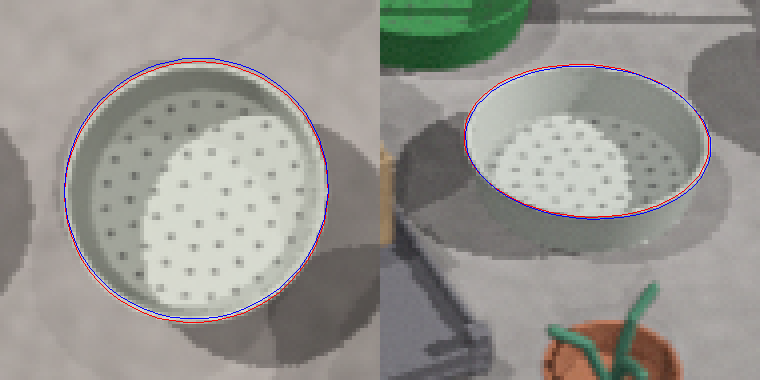

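```bash
python3 -c "
from h import *
need(.483,.006,.255,-18)"
```

```text
t 0.10 yaw 25.03 turn rz 0.717  shift x 4.12 y -27.84 z -2.50 | pos [ 0.2326 -0.4982  0.205 ] down -1.0000 gap 0.998 grip 0.0
```

>>> arm_command --pt "0 0 -0.3 0 0 0.09 0" --pt "0 0 -0.3 0 0 0.09 0" --pt "0 0 -0.3 0 0 0.09 0" --pt "0 0 -0.3 0 0 0.09 0" --pt "0 0 -0.3 0 0 0.09 0" --pt "0 0 -0.3 0 0 0.09 0" --pt "0 0 -0.3 0 0 0.09 0" --pt "0 0 -0.4 0 0 0.087 0" --pt "0.15 -1 0 0 0 0 0" --pt "0.15 -1 0 0 0 0 0"

```text
t: 0.93
ee_pos: [0.2506, -0.462, 0.2552]
tcp_rot: [-0.0, 0.988, -0.157, -0.0]
force: [-0.0, 0.6, -0.1]
finger_gap: 0.998
grip_force: 0.0
```

>>> arm_command --pt "0.15 -1 0 0 0 0 0" --pt "0.15 -1 0 0 0 0 0" --pt "0.15 -1 0 0 0 0 0" --pt "0.15 -1 0 0 0 0 0" --pt "0.15 -1 0 0 0 0 0" --pt "0.15 -1 0 0 0 0 0" --pt "0.15 -1 0 0 0 0 0" --pt "0.15 -1 0 0 0 0 0" --pt "0.15 -1 0 0 0 0 0" --pt "0.15 -1 0 0 0 0 0"

```text
t: 1.77
ee_pos: [0.3412, -0.2802, 0.2552]
tcp_rot: [-0.0, 0.988, -0.156, -0.0]
force: [0.6, -0.4, 0.1]
finger_gap: 1.001
grip_force: 0.0
```

>>> arm_command --pt "0.15 -1 0 0 0 0 0" --pt "0.15 -1 0 0 0 0 0" --pt "0.15 -1 0 0 0 0 0" --pt "0.15 -1 0 0 0 0 0" --pt "0.15 -1 0 0 0 0 0" --pt "0.15 -1 0 0 0 0 0" --pt "0.15 -1 0 0 0 0 0" --pt "0.15 -1 0 0 0 0 0" --pt "0.15 -1 0 0 0 0 0" --pt "0.15 -1 0 0 0 0 0"

```text
t: 2.6
ee_pos: [0.4316, -0.0993, 0.2553]
tcp_rot: [-0.0, 0.988, -0.156, -0.0]
force: [1.2, -0.7, -0.9]
finger_gap: 1.0
grip_force: 0.0
```

>>> arm_command --pt "0.15 -1 0 0 0 0 0" --pt "0.15 -1 0 0 0 0 0" --pt "0.15 -1 0 0 0 0 0" --pt "0.15 -1 0 0 0 0 0" --pt "0 -0.8 0 0 0 0 0" --pt "0 -0.8 0 0 0 0 0" --pt "0 0 0 0 0 0 0" --pt "0 0 0 0 0 0 0" --pt "0 0 0 0 0 0 0" --pt "0 0 0 0 0 0 0"

```text
t: 3.43
ee_pos: [0.4772, 0.0019, 0.2554]
tcp_rot: [0.0, 0.988, -0.157, -0.0]
force: [-0.3, -0.2, 0.4]
finger_gap: 0.999
grip_force: 0.0
```

```bash
python3 -c "
from h import *
need(.483,.006,.164,-18)
t=grab('top');s=grab('scene')
cv2.imwrite('pics/b1.png',np.hstack([cv2.resize(t[180:260,260:360],None,fx=4,fy=4),cv2.resize(s[150:230,190:290],None,fx=4,fy=4)]))"
```

```text
t 3.43 yaw -18.04 turn rz -0.001  shift x 0.21 y -0.29 z 4.57 | pos [0.4772 0.0019 0.2554] down -1.0000 gap 0.999 grip 0.0
```

View pics/b1.png

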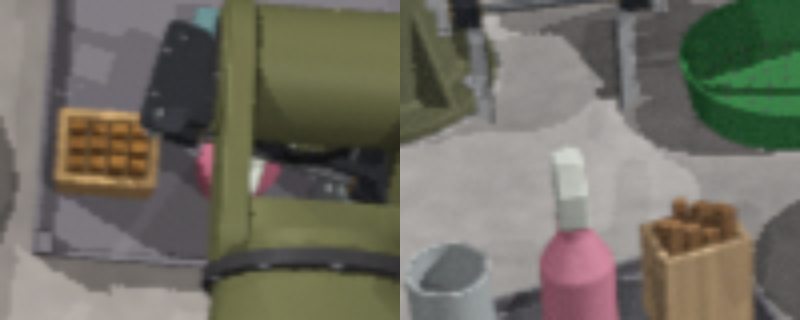

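>>> arm_command --pt "0.1 -0.15 0.8 0 0 0 0" --pt "0.1 -0.15 0.8 0 0 0 0" --pt "0 0 0.8 0 0 0 0" --pt "0 0 0.8 0 0 0 0" --pt "0 0 0.8 0 0 0 0" --pt "0 0 0.55 0 0 0 0" --pt "0 0 0 0 0 0 0" --pt "0 0 0 0 0 0 1" --pt "0 0 0 0 0 0 1" --pt "0 0 0 0 0 0 1"

```text
t: 4.37
ee_pos: [0.4834, 0.0069, 0.1654]
tcp_rot: [-0.0, 0.988, -0.156, 0.001]
force: [0.3, 0.6, 0.6]
finger_gap: 0.822
grip_force: 0.0
```

>>> arm_command --pt "0 0 0 0 0 0 1" --pt "0 0 0 0 0 0 1" --pt "0 0 0 0 0 0 1" --pt "0 0 0 0 0 0 1" --pt "0 0 0 0 0 0 1" --pt "0 0 0 0 0 0 1" --pt "0 0 0 0 0 0 1" --pt "0 0 0 0 0 0 1" --pt "0 0 0 0 0 0 1" --pt "0 0 -0.1 0 0 0 1"

```text
t: 5.2
ee_pos: [0.4828, 0.007, 0.1661]
tcp_rot: [0.0, 0.988, -0.156, -0.0]
force: [0.3, 0.1, -1.7]
finger_gap: 0.25
grip_force: 30.1
```

>>> arm_command --pt "0 0 -0.5 0 0 0 1" --pt "0 0 -1 0 0 0 1" --pt "0 0 -1 0 0 0 1" --pt "0 0 -1 0 0 0 1" --pt "0 0 -1 0 0 0 1" --pt "0 0 -1 0 0 0 1" --pt "0 0 -1 0 0 0 1" --pt "0 0 -0.4 0 0 0 1" --pt "0 0.5 0 0 0 0 1" --pt "0 1 0 0 0 0 1"

```text
t: 6.03
ee_pos: [0.4736, -0.0212, 0.304]
tcp_rot: [-0.0, 0.988, -0.155, -0.0]
force: [-0.3, 0.2, -1.8]
finger_gap: 0.251
grip_force: 30.1
```

>>> arm_command --pt "0 1 0 0 0 0 1" --pt "0 1 0 0 0 0 1" --pt "0 1 0 0 0 0 1" --pt "0 1 0 0 0 0 1" --pt "0 1 0 0 0 0 1" --pt "0 1 0 0 0 0 1" --pt "0 1 0 0 0 0 1" --pt "0 1 0 0 0 0 1" --pt "0 1 0 0 0 0 1" --pt "0 1 0 0 0 0 1"

```text
t: 6.87
ee_pos: [0.4108, -0.2129, 0.3033]
tcp_rot: [-0.0, 0.988, -0.156, -0.001]
force: [0.8, 0.6, -1.0]
finger_gap: 0.259
grip_force: 30.1
```

>>> arm_command --pt "0 1 0 0 0 0 1" --pt "0 1 0 0 0 0 1" --pt "0 1 0 0 0 0 1" --pt "0 1 0 0 0 0 1" --pt "0 0.5 0 0 0 0 1" --pt "0 0 1 0 0 0 1" --pt "0 0 1 0 0 0 1" --pt "0 0 1 0 0 0 1" --pt "0 0 1 0 0 0 1" --pt "0 0 0 0 0 0 1"

```text
t: 7.7
ee_pos: [0.3827, -0.2962, 0.2204]
tcp_rot: [-0.002, 0.988, -0.156, -0.003]
force: [-0.4, -0.1, -2.1]
finger_gap: 0.252
grip_force: 30.1
```

```bash
python3 -c "
from h import *
need(.381,-.309,.152,-18)"
```

```text
t 7.70 yaw -18.00 turn rz 0.000  shift x 0.12 y 0.64 z 3.42 | pos [ 0.3827 -0.2962  0.2204] down -1.0000 gap 0.252 grip 30.1
```

>>> arm_command --pt "0.1 0.3 0.7 0 0 0 1" --pt "0 0.3 0.8 0 0 0 1" --pt "0 0 0.8 0 0 0 1" --pt "0 0 0.7 0 0 0 1" --pt "0 0 0.3 0 0 0 1" --pt "0 0 0.15 0 0 0 1" --pt "0 0 0 0 0 0 1" --pt "0 0 0 0 0 0 0" --pt "0 0 0 0 0 0 0" --pt "0 0 0 0 0 0 0"

```text
t: 8.53
ee_pos: [0.3826, -0.3096, 0.1563]
tcp_rot: [0.0, 0.988, -0.156, 0.001]
force: [0.3, -0.8, -0.1]
finger_gap: 0.429
grip_force: 0.0
```

>>> arm_command --pt "0 0 0 0 0 0 0" --pt "0 0 0 0 0 0 0" --pt "0 0 0 0 0 0 0" --pt "0 0 0 0 0 0 0" --pt "0 0 -0.5 0 0 0 0" --pt "0 0 -1 0 0 0 0" --pt "0 0 -1 0 0 0 0" --pt "0 0 -1 0 0 -0.1 0" --pt "0 0 -1 0 0 -0.1 0" --pt "0 0 0 0 0 -0.025 0"

```text
t: 9.37
ee_pos: [0.3832, -0.3101, 0.2501]
tcp_rot: [0.002, 0.999, -0.036, 0.002]
force: [0.4, -0.1, 0.8]
finger_gap: 0.999
grip_force: 0.0
```

```bash
python3 -c "
from h import *
need(.470,-.097,.165,-4.5)"
```

```text
t 9.37 yaw -4.13 turn rz 0.006  shift x 3.49 y -10.96 z 4.26 | pos [ 0.3832 -0.3101  0.2501] down -1.0000 gap 0.999 grip 0.0
```

```bash
python3 -c "
from h import *
t=grab('top');s=grab('scene')
need(.470,-.097,.165,-4.5)
cv2.imwrite('pics/b2.png',np.hstack([cv2.resize(t[150:290,260:460],None,fx=2,fy=2),cv2.resize(s[170:310,80:280],None,fx=2,fy=2)]))"
```

```text
t 9.47 yaw -4.48 turn rz 0.000  shift x 3.53 y -10.94 z 4.09 | pos [ 0.3825 -0.3095  0.2467] down -1.0000 gap 1.001 grip 0.0
```

View pics/b2.png

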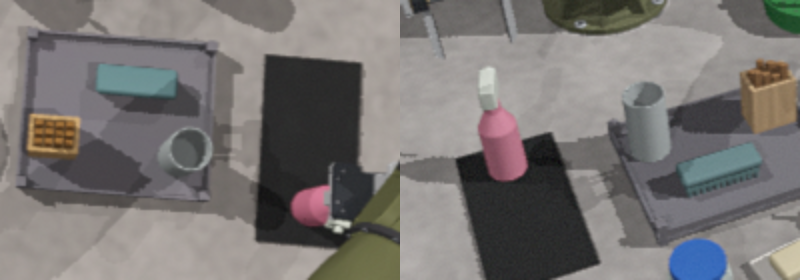

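>>> arm_command --pt "0.4 -1 0 0 0 0 0" --pt "0.4 -1 0 0 0 0 0" --pt "0.4 -1 0 0 0 0 0" --pt "0.4 -1 0 0 0 0 0" --pt "0.4 -1 0 0 0 0 0" --pt "0.4 -1 0 0 0 0 0" --pt "0.4 -1 0 0 0 0 0" --pt "0.4 -1 0 0 0 0 0" --pt "0.3 -1 0 0 0 0 0" --pt "0 -1 0 0 0 0 0"

```text
t: 10.3
ee_pos: [0.4682, -0.1144, 0.245]
tcp_rot: [-0.0, 0.999, -0.04, -0.001]
force: [-0.3, 0.2, 0.4]
finger_gap: 1.001
grip_force: 0.0
```

>>> arm_command --pt "0 -0.95 0 0 0 0 0" --pt "0 0 1 0 0 0 0" --pt "0 0 1 0 0 0 0" --pt "0 0 1 0 0 0 0" --pt "0 0 1 0 0 0 0" --pt "0 0 0 0 0 0 0" --pt "0 0 0 0 0 0 0" --pt "0 0 0 0 0 0 0" --pt "0 0 0 0 0 0 0" --pt "0 0 0 0 0 0 0"

```text
t: 11.13
ee_pos: [0.4697, -0.0966, 0.1665]
tcp_rot: [0.0, 0.999, -0.039, 0.001]
force: [0.4, 0.1, 0.5]
finger_gap: 1.0
grip_force: 0.0
```

```bash
python3 -c "
from h import *
for i in range(3):
    t=grab('top'); need(.470,-.097,.086,-4.5)
s=grab('scene')
cv2.imwrite('pics/b3.png',np.hstack([cv2.resize(t[180:260,310:410],None,fx=4,fy=4),cv2.resize(s[170:250,170:270],None,fx=4,fy=4)]))"
```

```text
t 11.18 yaw -4.51 turn rz -0.000  shift x 0.02 y 0.02 z 4.02 | pos [ 0.4696 -0.0966  0.1663] down -1.0000 gap 1.003 grip 0.0
t 11.23 yaw -4.50 turn rz -0.000  shift x 0.02 y 0.02 z 4.01 | pos [ 0.4695 -0.0966  0.1661] down -1.0000 gap 0.994 grip 0.0
t 11.28 yaw -4.50 turn rz -0.000  shift x 0.03 y 0.02 z 4.00 | pos [ 0.4695 -0.0966  0.1659] down -1.0000 gap 1.003 grip 0.0
```

View pics/b3.png

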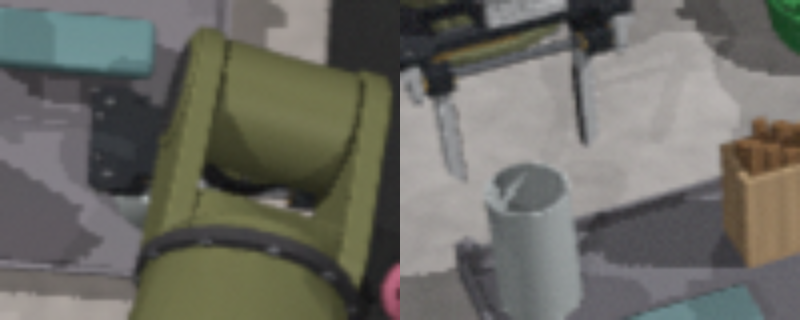

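>>> arm_command --pt "0 0 0.8 0 0 0 0" --pt "0 0 0.8 0 0 0 0" --pt "0 0 0.8 0 0 0 0" --pt "0 0 0.8 0 0 0 0" --pt "0 0 0.8 0 0 0 0" --pt "0 0 0 0 0 0 0" --pt "0 0 0 0 0 0 0" --pt "0 0 0 0 0 0 1" --pt "0 0 0 0 0 0 1" --pt "0 0 0 0 0 0 1"

```text
t: 12.17
ee_pos: [0.4697, -0.0966, 0.0863]
tcp_rot: [0.0, 0.999, -0.039, 0.001]
force: [0.2, 0.1, -0.8]
finger_gap: 0.823
grip_force: 0.0
```

>>> arm_command --pt "0 0 0 0 0 0 1" --pt "0 0 0 0 0 0 1" --pt "0 0 0 0 0 0 1" --pt "0 0 0 0 0 0 1" --pt "0 0 0 0 0 0 1" --pt "0 0 0 0 0 0 1" --pt "0 0 0 0 0 0 1" --pt "0 0 0 0 0 0 1" --pt "0 0 0 0 0 0 1" --pt "0 0 0 0 0 0 1"

```text
t: 13.0
ee_pos: [0.4695, -0.0966, 0.0858]
tcp_rot: [0.0, 0.999, -0.039, 0.0]
force: [-1.1, -0.7, 5.7]
finger_gap: 0.682
grip_force: 29.8
```

```bash
python3 -c "
from h import *
need(.484,-.317,.073,-4.5)"
```

```text
t 13.00 yaw -4.49 turn rz 0.000  shift x 1.59 y 10.93 z 0.64 | pos [ 0.4695 -0.0966  0.0858] down -1.0000 gap 0.682 grip 29.8
```

>>> arm_command --pt "0 0 -0.5 0 0 0 1" --pt "0 0 -1 0 0 0 1" --pt "0 0 -1 0 0 0 1" --pt "0 0 -1 0 0 0 1" --pt "0 0 -0.5 0 0 0 1" --pt "0.2 0.5 0 0 0 0 1" --pt "0.2 1 0 0 0 0 1" --pt "0.2 1 0 0 0 0 1" --pt "0.2 1 0 0 0 0 1" --pt "0.2 1 0 0 0 0 1"

```text
t: 13.83
ee_pos: [0.4819, -0.1892, 0.1641]
tcp_rot: [-0.0, 0.999, -0.039, -0.001]
force: [-0.5, 0.8, -0.9]
finger_gap: 0.685
grip_force: 29.8
```

>>> arm_command --pt "0.2 1 0 0 0 0 1" --pt "0.2 1 0 0 0 0 1" --pt "0.2 1 0 0 0 0 1" --pt "0 1 0 0 0 0 1" --pt "0 1 0 0 0 0 1" --pt "0 1 0 0 0 0 1" --pt "0 0.4 0 0 0 0 1" --pt "0 0 1 0 0 0 1" --pt "0 0 1 0 0 0 1" --pt "0 0 1 0 0 0 1"

```text
t: 14.67
ee_pos: [0.4837, -0.3164, 0.1037]
tcp_rot: [-0.0, 0.999, -0.039, -0.0]
force: [-0.2, -0.3, -0.8]
finger_gap: 0.684
grip_force: 29.8
```

>>> arm_command --pt "0 0 1 0 0 0 1" --pt "0 0 0.4 0 0 0 1" --pt "0 0 0.2 0 0 0 1" --pt "0 0 0.05 0 0 0 1" --pt "0 0 0 0 0 0 1" --pt "0 0 0 0 0 0 1" --pt "0 0 0 0 0 0 1" --pt "0 0 0 0 0 0 1" --pt "0 0 0 0 0 0 1" --pt "0 0 0 0 0 0 1"

```text
t: 15.5
ee_pos: [0.4842, -0.3164, 0.0726]
tcp_rot: [0.0, 0.999, -0.039, 0.0]
force: [0.3, -0.5, -1.4]
finger_gap: 0.686
grip_force: 29.9
```

```bash
python3 -c "
from h import *
need(.484,-.317,.072,-4.5)"
```

```text
t 15.50 yaw -4.49 turn rz 0.000  shift x -0.01 y 0.03 z 0.03 | pos [ 0.4842 -0.3164  0.0726] down -1.0000 gap 0.686 grip 29.9
```

>>> arm_command --pt "0 0 0 0 0 0 0" --pt "0 0 0 0 0 0 0" --pt "0 0 0 0 0 0 0" --pt "0 0 0 0 0 0 0" --pt "0 0 0 0 0 0 0" --pt "0 0 -0.5 0 0 0 0" --pt "0 0 -1 0 0 0 0" --pt "0 0 -1 0 0 0 0" --pt "0 0 -1 0 0 0 0" --pt "0 0 -1 0 0 0 0"

```text
t: 16.33
ee_pos: [0.4841, -0.3163, 0.1643]
tcp_rot: [0.0, 0.999, -0.039, 0.0]
force: [-0.2, -0.6, 0.0]
finger_gap: 1.001
grip_force: 0.0
```

>>> arm_command --pt "0 0 -1 0 0 0 0" --pt "0 0 -1 0 0 0 0" --pt "0 0 -0.5 0 0 0 0" --pt "0 -1 0 0 0 0 0" --pt "0 -1 0 0 0 0 0" --pt "0 -1 0 0 0 0 0" --pt "0 -1 0 0 0 0 0" --pt "0 -1 0 0 0 0 0" --pt "0 -1 0 0 0 0 0" --pt "0 -1 0 0 0 0 0"

```text
t: 17.17
ee_pos: [0.495, -0.1758, 0.2126]
tcp_rot: [-0.0, 0.999, -0.039, -0.0]
force: [-0.1, -0.4, -1.1]
finger_gap: 0.999
grip_force: 0.0
```

>>> arm_command --pt "0 -1 0 0 0 0 0" --pt "0 -1 0 0 0 0 0" --pt "0 -1 0 0 0 0 0" --pt "0 0 0 0 0 -0.1 0" --pt "0 0 0 0 0 -0.1 0" --pt "0 0 0 0 0 -0.1 0" --pt "0 0 0 0 0 -0.1 0" --pt "0 0 0 0 0 -0.1 0" --pt "0 0 0 0 0 -0.1 0" --pt "0 0 0 0 0 -0.1 0"

```text
t: 18.0
ee_pos: [0.4997, -0.1169, 0.2125]
tcp_rot: [-0.0, 0.946, 0.324, -0.0]
force: [-0.0, 0.2, 0.2]
finger_gap: 1.003
grip_force: 0.0
```

>>> arm_command --pt "0 0 0 0 0 -0.1 0" --pt "0 0 0 0 0 -0.1 0" --pt "0 0 0 0 0 -0.1 0" --pt "0 0 0 0 0 -0.1 0" --pt "0 0 0 0 0 -0.1 0" --pt "0 0 0 0 0 -0.1 0" --pt "0 0 0 0 0 -0.1 0" --pt "0 0 0 0 0 -0.1 0" --pt "0 0 0 0 0 0 0" --pt "0 0 0 0 0 0 0"

```text
t: 18.83
ee_pos: [0.4997, -0.1169, 0.2125]
tcp_rot: [-0.0, 0.735, 0.678, -0.0]
force: [-0.1, 0.6, 0.2]
finger_gap: 1.001
grip_force: 0.0
```

```bash
python3 -c "
from h import *
grab('top');grab('top')
need(.496,.106,.07,85.5)
t=grab('top');s=grab('scene')
cv2.imwrite('pics/b4.png',np.hstack([cv2.resize(t[150:290,260:460],None,fx=2,fy=2),cv2.resize(s[150:290,100:300],None,fx=2,fy=2)]))"
```

```text
t 18.93 yaw 85.31 turn rz -0.003  shift x 11.10 y -1.06 z 7.12 | pos [ 0.4998 -0.117   0.2125] down -1.0000 gap 0.999 grip 0.0
```

View pics/b4.png

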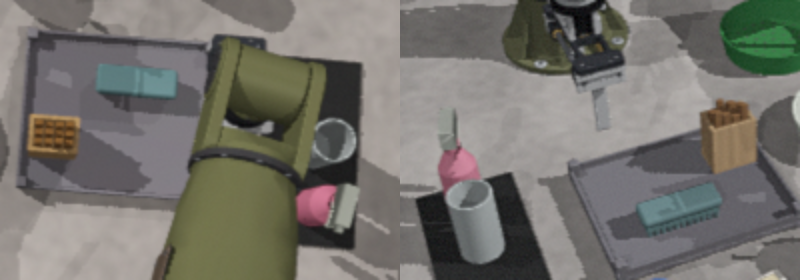

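>>> arm_command --pt "1 -0.1 0 0 0 0 0" --pt "1 -0.1 0 0 0 0 0" --pt "1 -0.1 0 0 0 0 0" --pt "1 -0.1 0 0 0 0 0" --pt "1 -0.1 0 0 0 0 0" --pt "1 -0.1 0 0 0 0 0" --pt "1 -0.1 0 0 0 0 0" --pt "1 -0.1 0 0 0 0 0" --pt "1 -0.1 0 0 0 0 0" --pt "1 -0.1 0 0 0 0 0"

```text
t: 19.87
ee_pos: [0.4954, 0.085, 0.2125]
tcp_rot: [0.0, 0.735, 0.678, 0.0]
force: [0.5, -0.3, -0.4]
finger_gap: 1.001
grip_force: 0.0
```

>>> arm_command --pt "0.6 -0.1 0 0 0 0 0" --pt "0.5 0 0 0 0 0 0" --pt "0 0 1 0 0 0 0" --pt "0 0 1 0 0 0 0" --pt "0 0 0.5 0 0 0 0" --pt "0 0 0 0 0 0 0" --pt "0 0 0 0 0 0 0" --pt "0 0 0 0 0 0 0" --pt "0 0 0 0 0 0 0" --pt "0 0 0 0 0 0 0"

```text
t: 20.7
ee_pos: [0.4956, 0.106, 0.1633]
tcp_rot: [0.0, 0.734, 0.679, 0.001]
force: [-0.6, -0.2, 0.6]
finger_gap: 0.999
grip_force: 0.0
```

```bash
python3 -c "
from h import *
grab('top');
need(.495,.106,.07,85.5)
t=grab('top');s=grab('scene')
cv2.imwrite('pics/b5.png',np.hstack([cv2.resize(t[180:260,240:340],None,fx=4,fy=4),cv2.resize(s[160:240,210:310],None,fx=4,fy=4)]))"
```

```text
t 20.75 yaw 85.50 turn rz -0.000  shift x -0.00 y -0.03 z 4.66 | pos [0.4955 0.106  0.1631] down -1.0000 gap 1.002 grip 0.0
```

View pics/b5.png

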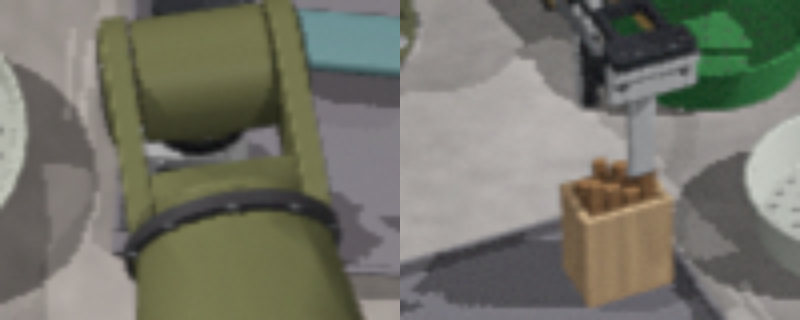

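>>> arm_command --pt "0 0 0.8 0 0 0 0" --pt "0 0 0.8 0 0 0 0" --pt "0 0 0.8 0 0 0 0" --pt "0 0 0.8 0 0 0 0" --pt "0 0 0.8 0 0 0 0" --pt "0 0 0.65 0 0 0 0" --pt "0 0 0 0 0 0 0" --pt "0 0 0 0 0 0 0" --pt "0 0 0 0 0 0 1" --pt "0 0 0 0 0 0 1"

```text
t: 21.68
ee_pos: [0.4958, 0.1062, 0.0705]
tcp_rot: [0.0, 0.734, 0.679, 0.001]
force: [-0.8, -0.5, 0.1]
finger_gap: 0.89
grip_force: 0.0
```

>>> arm_command --pt "0 0 0 0 0 0 1" --pt "0 0 0 0 0 0 1" --pt "0 0 0 0 0 0 1" --pt "0 0 0 0 0 0 1" --pt "0 0 0 0 0 0 1" --pt "0 0 0 0 0 0 1" --pt "0 0 0 0 0 0 1" --pt "0 0 0 0 0 0 1" --pt "0 0 0 0 0 0 1" --pt "0 0 0 0 0 0 1"

```text
t: 22.52
ee_pos: [0.4953, 0.1061, 0.0696]
tcp_rot: [0.0, 0.734, 0.679, 0.0]
force: [-1.7, 0.0, 5.1]
finger_gap: 0.595
grip_force: 30.0
```

```bash
python3 -c "
from h import *
need(.595,-.327,.056,85.5)"
```

```text
t 22.52 yaw 85.51 turn rz 0.000  shift x -21.20 y 6.67 z 0.68 | pos [0.4953 0.1061 0.0696] down -1.0000 gap 0.595 grip 30.0
```

>>> arm_command --pt "0 0 -0.5 0 0 0 1" --pt "0 0 -1 0 0 0 1" --pt "0 0 -1 0 0 0 1" --pt "0 0 -1 0 0 0 1" --pt "0 0 -1 0 0 0 1" --pt "0 0 -1 0 0 0 1" --pt "0 0 -0.5 0 0 0 1" --pt "-0.5 0.3 0 0 0 0 1" --pt "-1 0.3 0 0 0 0 1" --pt "-1 0.3 0 0 0 0 1"

```text
t: 23.35
ee_pos: [0.5092, 0.0539, 0.1885]
tcp_rot: [-0.0, 0.734, 0.679, -0.001]
force: [0.6, 0.2, -1.0]
finger_gap: 0.597
grip_force: 30.0
```

>>> arm_command --pt "-1 0.3 0 0 0 0 1" --pt "-1 0.3 0 0 0 0 1" --pt "-1 0.3 0 0 0 0 1" --pt "-1 0.3 0 0 0 0 1" --pt "-1 0.3 0 0 0 0 1" --pt "-1 0.3 0 0 0 0 1" --pt "-1 0.3 0 0 0 0 1" --pt "-1 0.3 0 0 0 0 1" --pt "-1 0.3 0 0 0 0 1" --pt "-1 0.3 0 0 0 0 1"

```text
t: 24.18
ee_pos: [0.5531, -0.151, 0.188]
tcp_rot: [-0.001, 0.734, 0.679, -0.001]
force: [0.7, -0.7, -1.0]
finger_gap: 0.595
grip_force: 30.0
```

>>> arm_command --pt "-1 0.3 0 0 0 0 1" --pt "-1 0.3 0 0 0 0 1" --pt "-1 0.3 0 0 0 0 1" --pt "-1 0.3 0 0 0 0 1" --pt "-1 0.3 0 0 0 0 1" --pt "-1 0.3 0 0 0 0 1" --pt "-1 0.3 0 0 0 0 1" --pt "-1 0.3 0 0 0 0 1" --pt "-0.7 0.2 0 0 0 0 1" --pt "0 0 1 0 0 0 1"

```text
t: 25.02
ee_pos: [0.592, -0.3308, 0.1708]
tcp_rot: [0.002, 0.735, 0.678, 0.0]
force: [-0.1, -0.5, -1.3]
finger_gap: 0.593
grip_force: 30.0
```

>>> arm_command --pt "0 0 1 0 0 0 1" --pt "0 0 1 0 0 0 1" --pt "0 0 1 0 0 0 1" --pt "0 0 0 0 0 0 1" --pt "0 0 0 0 0 0 1" --pt "0 0 0 0 0 0 1" --pt "0 0 0 0 0 0 1" --pt "0 0 0 0 0 0 1" --pt "0 0 0 0 0 0 1" --pt "0 0 0 0 0 0 1"

```text
t: 25.85
ee_pos: [0.5918, -0.3269, 0.11]
tcp_rot: [0.0, 0.734, 0.679, 0.0]
force: [0.3, 0.6, -1.1]
finger_gap: 0.594
grip_force: 30.0
```

```bash
python3 -c "
from h import *
need(.592,-.326,.056,85.5)"
```

```text
t 25.85 yaw 85.51 turn rz 0.000  shift x 0.04 y 0.01 z 2.70 | pos [ 0.5918 -0.3269  0.11  ] down -1.0000 gap 0.594 grip 30.0
```

>>> arm_command --pt "0 0 0.8 0 0 0 1" --pt "0 0 0.8 0 0 0 1" --pt "0 0 0.6 0 0 0 1" --pt "0 0 0.3 0 0 0 1" --pt "0 0 0.15 0 0 0 1" --pt "0 0 0 0 0 0 1" --pt "0 0 0 0 0 0 1" --pt "0 0 0 0 0 0 1" --pt "0 0 0 0 0 0 0" --pt "0 0 0 0 0 0 0"

```text
t: 26.68
ee_pos: [0.5919, -0.327, 0.0571]
tcp_rot: [0.0, 0.734, 0.679, 0.0]
force: [-0.3, -0.8, 0.5]
finger_gap: 0.7
grip_force: 0.0
```

>>> arm_command --pt "0 0 0 0 0 0 0" --pt "0 0 0 0 0 0 0" --pt "0 0 0 0 0 0 0" --pt "0 0 0 0 0 0 0" --pt "0 0 0 0 0 0 0" --pt "0 0 -0.5 0 0 0 0" --pt "0 0 -1 0 0 0 0" --pt "0 0 -1 0 0 0 0" --pt "0 0 -1 0 0 0 0" --pt "0 0 -1 0 0 0 0"

```text
t: 27.52
ee_pos: [0.5916, -0.3268, 0.1484]
tcp_rot: [0.0, 0.734, 0.679, 0.0]
force: [-0.2, -0.2, -0.7]
finger_gap: 0.999
grip_force: 0.0
```

>>> arm_command --pt "0 0 -1 0 0 0 0" --pt "0 0 -1 0 0 0 0" --pt "0 0 -1 0 0 0 0" --pt "0 0 0 0 0 0 0" --pt "0 0 0 0 0 0 0" --pt "0 0 0 0 0 0 0" --pt "0 0 0 0 0 0 0" --pt "0 0 0 0 0 0 0" --pt "0 0 0 0 0 0 0" --pt "0 0 0 0 0 0 0"

```text
t: 28.35
ee_pos: [0.5916, -0.3267, 0.206]
tcp_rot: [-0.0, 0.734, 0.679, -0.0]
force: [0.3, 0.3, 0.1]
finger_gap: 0.998
grip_force: 0.0
```

```bash
cat > br.py <<'E'
from h import *
def brush(n,im,z=.06):
    m=cv2.inRange(cv2.cvtColor(im,cv2.COLOR_BGR2HSV),(78,60,50),(100,255,255)); m[:,400:]=0
    cs,_=cv2.findContours(m,cv2.RETR_EXTERNAL,cv2.CHAIN_APPROX_NONE); c=max(cs,key=cv2.contourArea)
    r=cv2.minAreaRect(c); w=np.array([pt(n,p,z)[:2] for p in cv2.boxPoints(r)]); e=w-np.roll(w,1,0)
    print(n,'brush',w.mean(0).round(4),np.linalg.norm(e,axis=1).round(3),np.degrees(np.arctan2(e[:,1],e[:,0])).round(1),cv2.contourArea(c),r[0])
E
python3 - <<'E'
from h import *; from br import brush
t=grab('top');s=grab('scene')
brush('top',t); brush('top',cv2.imread('pics/top0.png'));brush('scene',s);brush('scene',cv2.imread('pics/scene0.png'))
need(.589,-.029,.032,85)
cv2.imwrite('pics/b6.png',np.hstack([cv2.resize(t[150:290,260:460],None,fx=2,fy=2),cv2.resize(s[160:300,80:280],None,fx=2,fy=2)]))
E
```

```text
top brush [ 0.5848 -0.0293] [0.126 0.047 0.127 0.047] [ 84.6  -5.8 -95.4 173.5] 510.0 (328.17626953125, 190.5614776611328)
top brush [ 0.5851 -0.0283] [0.125 0.046 0.125 0.046] [ 84.6  -5.8 -95.4 173.6] 505.5 (327.868896484375, 190.442626953125)
scene brush [ 0.6048 -0.036 ] [0.07  0.128 0.072 0.123] [167.5  84.  -16.  -96.7] 414.0 (239.07550048828125, 254.26414489746094)
scene brush [ 0.6211 -0.0456] [0.069 0.126 0.069 0.122] [ 157.5   63.1  -26.1 -116.9] 109.5 (238.67335510253906, 258.5875549316406)
t 28.45 yaw 85.50 turn rz 0.008  shift x 14.82 y -1.43 z 8.71 | pos [ 0.5916 -0.3268  0.2062] down -1.0000 gap 1.001 grip 0.0
```

View pics/b6.png

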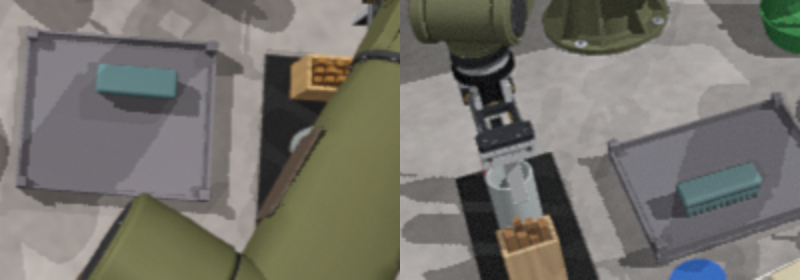

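>>> arm_command --pt "0.8 -0.1 0 0 0 0 0" --pt "1 -0.1 0 0 0 0 0" --pt "1 -0.1 0 0 0 0 0" --pt "1 -0.1 0 0 0 0 0" --pt "1 -0.1 0 0 0 0 0" --pt "1 -0.1 0 0 0 0 0" --pt "1 -0.1 0 0 0 0 0" --pt "1 -0.1 0 0 0 0 0" --pt "1 -0.1 0 0 0 0 0" --pt "1 -0.1 0 0 0 0 0"

```text
t: 29.28
ee_pos: [0.5869, -0.1289, 0.2065]
tcp_rot: [0.0, 0.734, 0.679, 0.0]
force: [0.0, -0.8, -0.9]
finger_gap: 1.001
grip_force: 0.0
```

>>> arm_command --pt "1 -0.1 0 0 0 0 0" --pt "1 -0.1 0 0 0 0 0" --pt "1 -0.1 0 0 0 0 0" --pt "1 -0.1 0 0 0 0 0" --pt "1 -0.1 0 0 0 0 0" --pt "0 0 1 0 0 0 0" --pt "0 0 1 0 0 0 0" --pt "0 0 1 0 0 0 0" --pt "0 0 1 0 0 0 0" --pt "0 0 1 0 0 0 0"

```text
t: 30.12
ee_pos: [0.5849, -0.0293, 0.1056]
tcp_rot: [0.0, 0.734, 0.679, 0.0]
force: [0.6, 0.3, 1.0]
finger_gap: 1.0
grip_force: 0.0
```

>>> arm_command --pt "0 0 0.8 0 0 0 0" --pt "0 0 0 0 0 0 0" --pt "0 0 0 0 0 0 0" --pt "0 0 0 0 0 0 0" --pt "0 0 0 0 0 0 0" --pt "0 0 0 0 0 0 0" --pt "0 0 0 0 0 0 0" --pt "0 0 0 0 0 0 0" --pt "0 0 0 0 0 0 0" --pt "0 0 0 0 0 0 0"

```text
t: 30.95
ee_pos: [0.585, -0.0294, 0.0906]
tcp_rot: [0.0, 0.734, 0.679, 0.0]
force: [0.0, -0.3, 1.3]
finger_gap: 1.0
grip_force: 0.0
```

```bash
python3 -c "
from h import *
need(.588,-.029,.032,85)"
```

```text
t 30.95 yaw 85.51 turn rz 0.008  shift x 0.03 y 0.15 z 2.93 | pos [ 0.585  -0.0294  0.0906] down -1.0000 gap 1.000 grip 0.0
```

>>> arm_command --pt "0 0.15 0.8 0 0 0 0" --pt "0 0 0.8 0 0 0 0" --pt "0 0 0.8 0 0 0 0" --pt "0 0 0.5 0 0 0 0" --pt "0 0 0 0 0 0 0" --pt "0 0 0 0 0 0 0" --pt "0 0 0 0 0 0 0" --pt "0 0 0 0 0 0 1" --pt "0 0 0 0 0 0 1" --pt "0 0 0 0 0 0 1"

```text
t: 31.78
ee_pos: [0.5882, -0.0296, 0.033]
tcp_rot: [0.0, 0.734, 0.679, 0.0]
force: [-0.2, 0.7, 0.6]
finger_gap: 0.825
grip_force: 0.0
```

>>> arm_command --pt "0 0 0 0 0 0 1" --pt "0 0 0 0 0 0 1" --pt "0 0 0 0 0 0 1" --pt "0 0 0 0 0 0 1" --pt "0 0 0 0 0 0 1" --pt "0 0 0 0 0 0 1" --pt "0 0 0 0 0 0 1" --pt "0 0 0 0 0 0 1" --pt "0 0 0 0 0 0 1" --pt "0 0 0 0 0 0 1"

```text
t: 32.62
ee_pos: [0.5879, -0.0296, 0.0325]
tcp_rot: [-0.0, 0.734, 0.679, -0.0]
force: [-1.2, -0.1, 0.7]
finger_gap: 0.509
grip_force: 30.0
```

```bash
python3 -c "
from h import *
need(.518,.336,.130,85.5)"
```

```text
t 32.62 yaw 85.51 turn rz 0.000  shift x 17.95 y -4.92 z -4.88 | pos [ 0.5879 -0.0296  0.0325] down -1.0000 gap 0.509 grip 30.0
```

>>> arm_command --pt "0 0 -0.5 0 0 0 1" --pt "0 0 -1 0 0 0 1" --pt "0 0 -1 0 0 0 1" --pt "0 0 -1 0 0 0 1" --pt "0 0 -1 0 0 0 1" --pt "0 0 -0.5 0 0 0 1" --pt "0.5 -0.2 0 0 0 0 1" --pt "1 -0.3 0 0 0 0 1" --pt "1 -0.3 0 0 0 0 1" --pt "1 -0.3 0 0 0 0 1"

```text
t: 33.45
ee_pos: [0.5704, 0.0432, 0.1312]
tcp_rot: [-0.001, 0.734, 0.679, -0.001]
force: [-0.1, 0.3, -0.1]
finger_gap: 0.51
grip_force: 30.0
```

>>> arm_command --pt "1 -0.3 0 0 0 0 1" --pt "1 -0.3 0 0 0 0 1" --pt "1 -0.3 0 0 0 0 1" --pt "1 -0.3 0 0 0 0 1" --pt "1 -0.3 0 0 0 0 1" --pt "1 -0.3 0 0 0 0 1" --pt "1 -0.3 0 0 0 0 1" --pt "1 -0.3 0 0 0 0 1" --pt "1 -0.3 0 0 0 0 1" --pt "1 -0.3 0 0 0 0 1"

```text
t: 34.28
ee_pos: [0.526, 0.2474, 0.1311]
tcp_rot: [-0.0, 0.734, 0.679, -0.001]
force: [-0.3, -0.8, -1.5]
finger_gap: 0.504
grip_force: 30.0
```

>>> arm_command --pt "1 -0.3 0 0 0 0 1" --pt "1 -0.3 0 0 0 0 1" --pt "1 -0.2 0 0 0 0 1" --pt "1 0 0 0 0 0 1" --pt "0.4 0 0 0 0 0 1" --pt "0 0 0 0 0 0 1" --pt "0 0 0 0 0 0 1" --pt "0 0 0 0 0 0 1" --pt "0 0 0 0 0 0 1" --pt "0 0 0 0 0 0 1"

```text
t: 35.12
ee_pos: [0.5184, 0.3342, 0.1325]
tcp_rot: [0.0, 0.735, 0.678, -0.0]
force: [0.1, 0.2, -0.6]
finger_gap: 0.506
grip_force: 30.0
```

```bash
python3 -c "
from h import *
s=grab('scene'); t=grab('top'); need(.518,.336,.0165,85.5)
cv2.imwrite('pics/b7.png',np.hstack([cv2.resize(t[150:270,150:270],None,fx=3,fy=3),cv2.resize(s[150:270,250:370],None,fx=3,fy=3)]))"
```

```text
t 35.22 yaw 85.47 turn rz -0.001  shift x 0.07 y -0.03 z 5.80 | pos [0.5184 0.3345 0.1326] down -1.0000 gap 0.510 grip 30.0
```

View pics/b7.png

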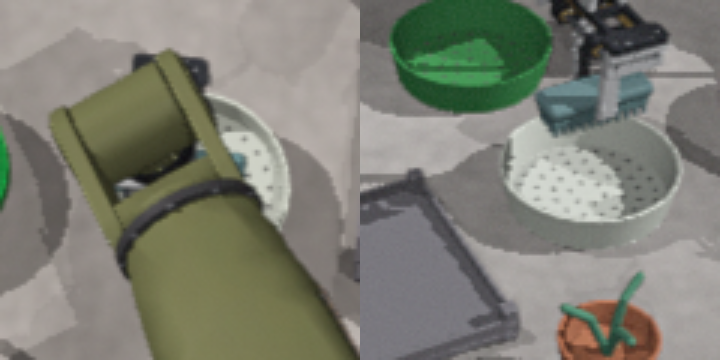

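>>> arm_command --pt "0.1 0 0.8 0 0 0 1" --pt "0 0 1 0 0 0 1" --pt "0 0 1 0 0 0 1" --pt "0 0 1 0 0 0 1" --pt "0 0 0.8 0 0 0 1" --pt "0 0 0.5 0 0 0 1" --pt "0 0 0.3 0 0 0 1" --pt "0 0 0.2 0 0 0 1" --pt "0 0 0.1 0 0 0 1" --pt "0 0 0 0 0 0 1"

```text
t: 36.05
ee_pos: [0.5186, 0.3371, 0.0188]
tcp_rot: [0.0, 0.734, 0.679, 0.0]
force: [-0.1, -0.8, -1.0]
finger_gap: 0.507
grip_force: 30.0
```

>>> arm_command --pt "0 0 0.05 0 0 0 1" --pt "0 0 0 0 0 0 1" --pt "0 0 0 0 0 0 1" --pt "0 0 0 0 0 0 1" --pt "0 0 0 0 0 0 0" --pt "0 0 0 0 0 0 0" --pt "0 0 0 0 0 0 0" --pt "0 0 0 0 0 0 0" --pt "0 0 0 0 0 0 0" --pt "0 0 0 0 0 0 0"

```text
t: 36.88
ee_pos: [0.5184, 0.337, 0.0175]
tcp_rot: [0.0, 0.734, 0.679, 0.0]
force: [0.3, 0.5, 1.1]
finger_gap: 0.898
grip_force: 0.0
```

>>> arm_command --pt "0 0 0 0 0 0 0" --pt "0 0 -0.5 0 0 0 0" --pt "0 0 -1 0 0 0 0" --pt "0 0 -1 0 0 0 0" --pt "0 0 -1 0 0 0 0" --pt "0 0 -1 0 0 0 0" --pt "0 0 -1 0 0 0 0" --pt "0 0 -1 0 0 0 0" --pt "0 0 -1 0 0 0 0" --pt "0 0 -1 0 0 0 0"

```text
t: 37.72
ee_pos: [0.5183, 0.3369, 0.1894]
tcp_rot: [0.0, 0.734, 0.679, 0.0]
force: [-0.1, -0.4, -0.3]
finger_gap: 1.001
grip_force: 0.0
```

>>> arm_command --pt "-1 0 -0.5 0 0 0 0" --pt "-1 0 0 0 0 0 0" --pt "-1 0 0 0 0 0 0" --pt "-1 0 0 0 0 0 0" --pt "-1 0 0 0 0 0 0" --pt "-1 0 0 0 0 0 0" --pt "-1 0 0 0 0 0 0" --pt "-1 0 0 0 0 0 0" --pt "-1 0 0 0 0 0 0" --pt "-1 0 0 0 0 0 0"

```text
t: 38.55
ee_pos: [0.5025, 0.1367, 0.1983]
tcp_rot: [0.0, 0.734, 0.679, 0.0]
force: [-0.6, 0.9, 0.9]
finger_gap: 1.0
grip_force: 0.0
```

>>> arm_command --pt "-1 0 0 0 0 0 0" --pt "-1 0 0 0 0 0 0" --pt "-1 0 0 0 0 0 0" --pt "-1 0 0 0 0 0 0" --pt "-1 0 0 0 0 0 0" --pt "-1 0 0 0 0 0 0" --pt "0 0 0 0 0 0 0" --pt "0 0 0 0 0 0 0" --pt "0 0 0 0 0 0 0" --pt "0 0 0 0 0 0 0"

```text
t: 39.38
ee_pos: [0.4934, 0.0187, 0.1977]
tcp_rot: [0.0, 0.734, 0.679, 0.0]
force: [-0.6, -0.3, 0.0]
finger_gap: 1.0
grip_force: 0.0
```

```bash
python3 -c "
from h import *; from br import brush
s=grab('scene'); t=grab('top'); need(.592,-.327,.056,85.5)
brush('top',t,.044)
u=t[150:270,90:470]
cv2.imwrite('pics/b8.png',np.vstack([cv2.resize(u,None,fx=2,fy=2),cv2.resize(s[150:310,40:420],None,fx=2,fy=2)]))"
```

```text
t 39.48 yaw 85.56 turn rz 0.001  shift x -16.84 y 6.27 z 7.08 | pos [0.4934 0.0187 0.1975] down -1.0000 gap 1.003 grip 0.0
top brush [0.5174 0.3363] [0.125 0.045 0.125 0.045] [ 84.3  -4.2 -95.7 175.2] 478.0 (213.75360107421875, 212.37936401367188)
```

View pics/b8.png

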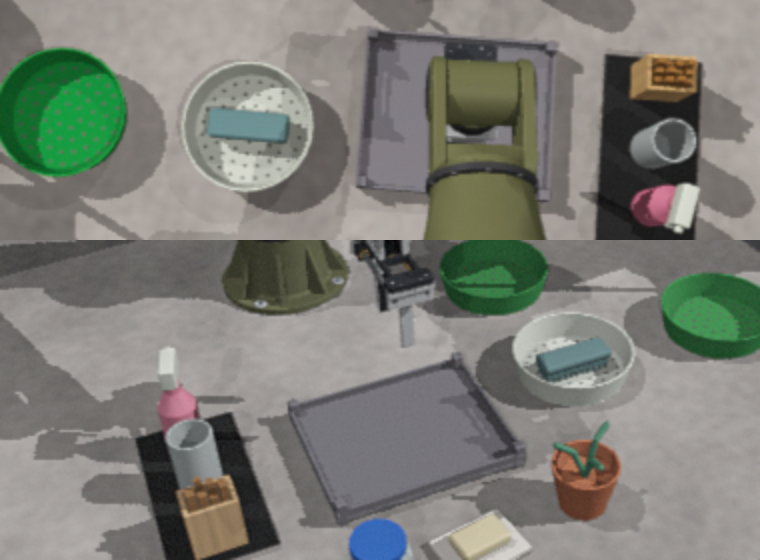

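>>> arm_command --pt "-0.8 0.3 0 0 0 0 0" --pt "-1 0.4 0 0 0 0 0" --pt "-1 0.4 0 0 0 0 0" --pt "-1 0.4 0 0 0 0 0" --pt "-1 0.4 0 0 0 0 0" --pt "-1 0.4 0 0 0 0 0" --pt "-1 0.4 0 0 0 0 0" --pt "-1 0.4 0 0 0 0 0" --pt "-1 0.4 0 0 0 0 0" --pt "-1 0.4 0 0 0 0 0"

```text
t: 40.32
ee_pos: [0.5562, -0.184, 0.1973]
tcp_rot: [-0.0, 0.734, 0.679, -0.0]
force: [-0.4, 0.2, 0.4]
finger_gap: 1.001
grip_force: 0.0
```

>>> arm_command --pt "-1 0.4 0 0 0 0 0" --pt "-1 0.4 0 0 0 0 0" --pt "-1 0.4 0 0 0 0 0" --pt "-1 0.4 0 0 0 0 0" --pt "-1 0.4 0 0 0 0 0" --pt "-1 0.3 0 0 0 0 0" --pt "-1 0.1 0 0 0 0 0" --pt "0 0 0 0 0 0 0" --pt "0 0 0 0 0 0 0" --pt "0 0 0 0 0 0 0"

```text
t: 41.15
ee_pos: [0.5928, -0.3258, 0.1973]
tcp_rot: [-0.0, 0.734, 0.679, 0.0]
force: [-0.3, 0.9, -0.5]
finger_gap: 0.999
grip_force: 0.0
```

>>> arm_command --pt "0 0 0 0 0 0 0" --pt "0 0 0 0 0 0 0" --pt "0 0 0 0 0 0 0" --pt "0 0 0 0 0 0 0" --pt "0 0 0 0 0 0 0" --pt "0 0 0 0 0 0 0" --pt "0 0 0 0 0 0 0" --pt "0 0 0 0 0 0 0" --pt "0 0 0 0 0 0 0" --pt "0 0 0 0 0 0 0"

```text
t: 41.98
ee_pos: [0.5926, -0.3269, 0.1974]
tcp_rot: [-0.0, 0.734, 0.679, -0.0]
force: [0.3, -0.3, 1.2]
finger_gap: 1.006
grip_force: 0.0
```

```bash
python3 -c "
from h import *
need(.5918,-.3268,.0568,85.5)"
```

```text
t 41.98 yaw 85.50 turn rz 0.000  shift x 0.00 y -0.04 z 7.03 | pos [ 0.5926 -0.3269  0.1974] down -1.0000 gap 1.006 grip 0.0
```

>>> arm_command --pt "0 0 0.8 0 0 0 0" --pt "0 0 1 0 0 0 0" --pt "0 0 1 0 0 0 0" --pt "0 0 1 0 0 0 0" --pt "0 0 1 0 0 0 0" --pt "0 0 1 0 0 0 0" --pt "0 0 0.8 0 0 0 0" --pt "0 0 0.4 0 0 0 0" --pt "0 0 0 0 0 0 0" --pt "0 0 0 0 0 0 0"

```text
t: 42.82
ee_pos: [0.5928, -0.327, 0.058]
tcp_rot: [0.0, 0.734, 0.679, 0.0]
force: [-0.3, -0.5, 0.3]
finger_gap: 1.0
grip_force: 0.0
```

>>> arm_command --pt "0 0 0 0 0 0 1" --pt "0 0 0 0 0 0 1" --pt "0 0 0 0 0 0 1" --pt "0 0 0 0 0 0 1" --pt "0 0 0 0 0 0 1" --pt "0 0 0 0 0 0 1" --pt "0 0 0 0 0 0 1" --pt "0 0 0 0 0 0 1" --pt "0 0 0 0 0 0 1" --pt "0 0 0 0 0 0 1"

```text
t: 43.65
ee_pos: [0.5926, -0.3269, 0.0576]
tcp_rot: [0.0, 0.734, 0.679, -0.0]
force: [-1.7, 0.2, 2.4]
finger_gap: 0.595
grip_force: 30.0
```

```bash
python3 -c "
from h import *
need(.4953,.1061,.0700,85.5)"
```

```text
t 43.65 yaw 85.51 turn rz 0.000  shift x 21.20 y -6.55 z -0.62 | pos [ 0.5926 -0.3269  0.0576] down -1.0000 gap 0.595 grip 30.0
```

>>> arm_command --pt "0 0 -0.5 0 0 0 1" --pt "0 0 -1 0 0 0 1" --pt "0 0 -1 0 0 0 1" --pt "0 0 -1 0 0 0 1" --pt "0 0 -1 0 0 0 1" --pt "0 0 -1 0 0 0 1" --pt "0 0 -1 0 0 0 1" --pt "0 0 -0.2 0 0 0 1" --pt "0.5 -0.2 0 0 0 0 1" --pt "1 -0.3 0 0 0 0 1"

```text
t: 44.48
ee_pos: [0.5846, -0.2972, 0.1908]
tcp_rot: [-0.0, 0.735, 0.678, -0.0]
force: [0.9, -0.5, -1.9]
finger_gap: 0.595
grip_force: 30.0
```

>>> arm_command --pt "1 -0.3 0 0 0 0 1" --pt "1 -0.3 0 0 0 0 1" --pt "1 -0.3 0 0 0 0 1" --pt "1 -0.3 0 0 0 0 1" --pt "1 -0.3 0 0 0 0 1" --pt "1 -0.3 0 0 0 0 1" --pt "1 -0.3 0 0 0 0 1" --pt "1 -0.3 0 0 0 0 1" --pt "1 -0.3 0 0 0 0 1" --pt "1 -0.3 0 0 0 0 1"

```text
t: 45.32
ee_pos: [0.5403, -0.0911, 0.1909]
tcp_rot: [-0.0, 0.734, 0.679, -0.0]
force: [-0.1, 0.1, -1.4]
finger_gap: 0.593
grip_force: 30.0
```

>>> arm_command --pt "1 -0.3 0 0 0 0 1" --pt "1 -0.3 0 0 0 0 1" --pt "1 -0.3 0 0 0 0 1" --pt "1 -0.3 0 0 0 0 1" --pt "1 -0.3 0 0 0 0 1" --pt "1 -0.3 0 0 0 0 1" --pt "1 -0.3 0 0 0 0 1" --pt "1 -0.3 0 0 0 0 1" --pt "1 -0.3 0 0 0 0 1" --pt "0.7 -0.3 0 0 0 0 1"

```text
t: 46.15
ee_pos: [0.4956, 0.1074, 0.1909]
tcp_rot: [-0.0, 0.734, 0.679, -0.0]
force: [-0.2, 0.1, -2.6]
finger_gap: 0.595
grip_force: 30.0
```

>>> arm_command --pt "0 0 1 0 0 0 1" --pt "0 0 1 0 0 0 1" --pt "0 0 1 0 0 0 1" --pt "0 0 0 0 0 0 1" --pt "0 0 0 0 0 0 1" --pt "0 0 0 0 0 0 1" --pt "0 0 0 0 0 0 1" --pt "0 0 0 0 0 0 1" --pt "0 0 0 0 0 0 1" --pt "0 0 0 0 0 0 1"

```text
t: 46.98
ee_pos: [0.4964, 0.106, 0.1319]
tcp_rot: [0.0, 0.734, 0.679, 0.0]
force: [-0.2, 0.1, -1.4]
finger_gap: 0.594
grip_force: 30.0
```

```bash
python3 -c "
from h import *
need(.4953,.1061,.0718,85.5)"
```

```text
t 46.98 yaw 85.50 turn rz -0.000  shift x 0.00 y -0.06 z 3.00 | pos [0.4964 0.106  0.1319] down -1.0000 gap 0.594 grip 30.0
```

>>> arm_command --pt "0 -0.05 0.8 0 0 0 1" --pt "0 0 0.8 0 0 0 1" --pt "0 0 0.7 0 0 0 1" --pt "0 0 0.4 0 0 0 1" --pt "0 0 0.2 0 0 0 1" --pt "0 0 0.1 0 0 0 1" --pt "0 0 0 0 0 0 1" --pt "0 0 0 0 0 0 1" --pt "0 0 0 0 0 0 0" --pt "0 0 0 0 0 0 0"

```text
t: 47.82
ee_pos: [0.4956, 0.1061, 0.072]
tcp_rot: [0.0, 0.734, 0.679, 0.0]
force: [0.2, -0.5, 0.3]
finger_gap: 0.7
grip_force: 0.0
```

>>> arm_command --pt "0 0 0 0 0 0 0" --pt "0 0 0 0 0 0 0" --pt "0 0 0 0 0 0 0" --pt "0 0 0 0 0 0 0" --pt "0 0 0 0 0 0 0" --pt "0 0 -0.5 0 0 0 0" --pt "0 0 -1 0 0 0 0" --pt "0 0 -1 0 0 0 0" --pt "0 0 -1 0 0 0 0" --pt "0 0 -1 0 0 0 0"

```text
t: 48.65
ee_pos: [0.4952, 0.1061, 0.1632]
tcp_rot: [0.0, 0.734, 0.679, 0.0]
force: [-0.8, 0.7, 0.1]
finger_gap: 1.001
grip_force: 0.0
```

>>> arm_command --pt "0 0 -1 0 0 0.1 0" --pt "0 0 -1 0 0 0.1 0" --pt "0 0 -0.5 0 0 0.1 0" --pt "0 0 0 0 0 0.1 0" --pt "0 0 0 0 0 0.1 0" --pt "0 0 0 0 0 0.1 0" --pt "0 0 0 0 0 0.1 0" --pt "0 0 0 0 0 0.1 0" --pt "0 0 0 0 0 0.1 0" --pt "0 0 0 0 0 0.1 0"

```text
t: 49.48
ee_pos: [0.4952, 0.1061, 0.2122]
tcp_rot: [0.0, 0.976, 0.218, 0.0]
force: [0.4, -0.5, 0.6]
finger_gap: 0.997
grip_force: 0.0
```

>>> arm_command --pt "0 0 0 0 0 0.1 0" --pt "0 0 0 0 0 0.1 0" --pt "0 0 0 0 0 0.1 0" --pt "0 0 0 0 0 0.1 0" --pt "0 0 0 0 0 0.1 0" --pt "0 0 0 0 0 0 0" --pt "0 0 0 0 0 0 0" --pt "0 0 0 0 0 0 0" --pt "0 0 0 0 0 0 0" --pt "0 0 0 0 0 0 0"

```text
t: 50.32
ee_pos: [0.4952, 0.1061, 0.2116]
tcp_rot: [-0.0, 0.999, -0.038, 0.0]
force: [0.4, -0.6, -1.0]
finger_gap: 1.001
grip_force: 0.0
```

```bash
python3 -c "
from h import *
need(.4842,-.3164,.0726,-4.5)"
```

```text
t 50.32 yaw -4.40 turn rz 0.002  shift x 1.11 y 21.10 z 6.95 | pos [0.4952 0.1061 0.2116] down -1.0000 gap 1.001 grip 0.0
```

>>> arm_command --pt "0 0.8 0 0 0 0 0" --pt "0.1 1 0 0 0 0 0" --pt "0.1 1 0 0 0 0 0" --pt "0.1 1 0 0 0 0 0" --pt "0.1 1 0 0 0 0 0" --pt "0.1 1 0 0 0 0 0" --pt "0.1 1 0 0 0 0 0" --pt "0.1 1 0 0 0 0 0" --pt "0.1 1 0 0 0 0 0" --pt "0.1 1 0 0 0 0 0"

```text
t: 51.15
ee_pos: [0.4978, -0.0917, 0.2115]
tcp_rot: [0.0, 0.999, -0.039, -0.0]
force: [0.2, 0.6, 0.5]
finger_gap: 1.0
grip_force: 0.0
```

>>> arm_command --pt "0.1 1 0 0 0 0 0" --pt "0.1 1 0 0 0 0 0" --pt "0 1 0 0 0 0 0" --pt "0 1 0 0 0 0 0" --pt "0 1 0 0 0 0 0" --pt "0 1 0 0 0 0 0" --pt "0 1 0 0 0 0 0" --pt "0 1 0 0 0 0 0" --pt "0 1 0 0 0 0 0" --pt "0 1 0 0 0 0 0"

```text
t: 51.98
ee_pos: [0.486, -0.2914, 0.2114]
tcp_rot: [-0.0, 0.999, -0.039, -0.0]
force: [0.5, -0.2, -0.0]
finger_gap: 0.997
grip_force: 0.0
```

>>> arm_command --pt "0 1 0 0 0 0 0" --pt "0 0.3 0 0 0 0 0" --pt "0 0 1 0 0 0 0" --pt "0 0 0 0 0 0 0" --pt "0 0 0 0 0 0 0" --pt "0 0 0 0 0 0 0" --pt "0 0 0 0 0 0 0" --pt "0 0 0 0 0 0 0" --pt "0 0 0 0 0 0 0" --pt "0 0 0 0 0 0 0"

```text
t: 52.82
ee_pos: [0.4843, -0.3163, 0.1918]
tcp_rot: [0.0, 0.999, -0.039, 0.0]
force: [0.1, 0.9, -0.5]
finger_gap: 1.001
grip_force: 0.0
```

```bash
python3 -c "
from h import *
need(.4842,-.3164,.0726,-4.5)"
```

```text
t 52.82 yaw -4.48 turn rz 0.000  shift x -0.00 y 0.01 z 5.96 | pos [ 0.4843 -0.3163  0.1918] down -1.0000 gap 1.001 grip 0.0
```

>>> arm_command --pt "0 0 0.8 0 0 0 0" --pt "0 0 1 0 0 0 0" --pt "0 0 1 0 0 0 0" --pt "0 0 1 0 0 0 0" --pt "0 0 1 0 0 0 0" --pt "0 0 0.8 0 0 0 0" --pt "0 0 0.3 0 0 0 0" --pt "0 0 0 0 0 0 0" --pt "0 0 0 0 0 0 1" --pt "0 0 0 0 0 0 1"

```text
t: 53.65
ee_pos: [0.4846, -0.3167, 0.0747]
tcp_rot: [0.001, 0.999, -0.039, 0.001]
force: [0.1, 0.3, 0.0]
finger_gap: 0.892
grip_force: 0.0
```

>>> arm_command --pt "0 0 0 0 0 0 1" --pt "0 0 0 0 0 0 1" --pt "0 0 0 0 0 0 1" --pt "0 0 0 0 0 0 1" --pt "0 0 0 0 0 0 1" --pt "0 0 0 0 0 0 1" --pt "0 0 0 0 0 0 1" --pt "0 0 0 0 0 0 1" --pt "0 0 0 0 0 0 1" --pt "0 0 0 0 0 0 1"

```text
t: 54.48
ee_pos: [0.4844, -0.3165, 0.074]
tcp_rot: [0.0, 0.999, -0.039, 0.0]
force: [-0.6, 0.2, 4.7]
finger_gap: 0.684
grip_force: 29.9
```

```bash
python3 -c "
from h import *
need(.4695,-.0966,.087,-4.5)"
```

```text
t 54.48 yaw -4.49 turn rz 0.000  shift x -1.60 y -10.90 z -0.65 | pos [ 0.4844 -0.3165  0.074 ] down -1.0000 gap 0.684 grip 29.9
```

>>> arm_command --pt "0 0 -0.5 0 0 0 1" --pt "0 0 -1 0 0 0 1" --pt "0 0 -1 0 0 0 1" --pt "0 0 -1 0 0 0 1" --pt "0 0 -1 0 0 0 1" --pt "0 0 -0.2 0 0 0 1" --pt "0 -0.5 0 0 0 0 1" --pt "-0.2 -1 0 0 0 0 1" --pt "-0.2 -1 0 0 0 0 1" --pt "-0.2 -1 0 0 0 0 1"

```text
t: 55.32
ee_pos: [0.4768, -0.2439, 0.1656]
tcp_rot: [-0.001, 0.999, -0.039, -0.001]
force: [-0.9, 0.1, -0.7]
finger_gap: 0.683
grip_force: 29.9
```

>>> arm_command --pt "-0.2 -1 0 0 0 0 1" --pt "-0.2 -1 0 0 0 0 1" --pt "-0.2 -1 0 0 0 0 1" --pt "-0.2 -1 0 0 0 0 1" --pt "-0.2 -1 0 0 0 0 1" --pt "0 -1 0 0 0 0 1" --pt "0 -1 0 0 0 0 1" --pt "0 -0.4 0 0 0 0 1" --pt "0 0 1 0 0 0 1" --pt "0 0 1 0 0 0 1"

```text
t: 56.15
ee_pos: [0.4693, -0.0958, 0.1267]
tcp_rot: [0.0, 0.999, -0.039, 0.0]
force: [-0.6, -0.7, -2.6]
finger_gap: 0.682
grip_force: 29.9
```

>>> arm_command --pt "0 0 0.5 0 0 0 1" --pt "0 0 0 0 0 0 1" --pt "0 0 0 0 0 0 1" --pt "0 0 0 0 0 0 1" --pt "0 0 0 0 0 0 1" --pt "0 0 0 0 0 0 1" --pt "0 0 0 0 0 0 1" --pt "0 0 0 0 0 0 1" --pt "0 0 0 0 0 0 1" --pt "0 0 0 0 0 0 1"

```text
t: 56.98
ee_pos: [0.4693, -0.0965, 0.1175]
tcp_rot: [0.0, 0.999, -0.039, 0.0]
force: [0.3, -0.5, -1.6]
finger_gap: 0.684
grip_force: 29.9
```

```bash
python3 -c "
from h import *
need(.4695,-.0966,.088,-4.5)"
```

```text
t 56.98 yaw -4.50 turn rz 0.000  shift x 0.01 y 0.00 z 1.48 | pos [ 0.4693 -0.0965  0.1175] down -1.0000 gap 0.684 grip 29.9
```

>>> arm_command --pt "0 0 0.6 0 0 0 1" --pt "0 0 0.5 0 0 0 1" --pt "0 0 0.2 0 0 0 1" --pt "0 0 0.15 0 0 0 1" --pt "0 0 0 0 0 0 1" --pt "0 0 0 0 0 0 1" --pt "0 0 0 0 0 0 0" --pt "0 0 0 0 0 0 0" --pt "0 0 0 0 0 0 0" --pt "0 0 0 0 0 0 0"

```text
t: 57.82
ee_pos: [0.4694, -0.0965, 0.0886]
tcp_rot: [0.0, 0.999, -0.039, 0.0]
force: [0.1, -0.3, -1.0]
finger_gap: 0.931
grip_force: 0.0
```

>>> arm_command --pt "0 0 0 0 0 0 0" --pt "0 0 0 0 0 0 0" --pt "0 0 -0.5 0 0 0 0" --pt "0 0 -1 0 0 0 0" --pt "0 0 -1 0 0 0 0" --pt "0 0 -1 0 0 0 0" --pt "0 0 -1 0 0 0 0" --pt "0 0 -1 0 0 0 0" --pt "0 0 -1 0 0 0.1 0" --pt "0 0 -1 0 0 0.1 0"

```text
t: 58.65
ee_pos: [0.4691, -0.0965, 0.2403]
tcp_rot: [0.0, 0.989, -0.146, 0.0]
force: [-0.0, -0.5, -0.0]
finger_gap: 1.001
grip_force: 0.0
```

>>> arm_command --pt "0 0 -0.5 0 0 0.025 0" --pt "0 0 0 0 0 0 0" --pt "0 0 0 0 0 0 0" --pt "0 0 0 0 0 0 0" --pt "0 0 0 0 0 0 0" --pt "0 0 0 0 0 0 0" --pt "0 0 0 0 0 0 0" --pt "0 0 0 0 0 0 0" --pt "0 0 0 0 0 0 0" --pt "0 0 0 0 0 0 0"

```text
t: 59.48
ee_pos: [0.4693, -0.0965, 0.2484]
tcp_rot: [-0.0, 0.988, -0.156, -0.0]
force: [0.5, -0.3, -0.1]
finger_gap: 1.001
grip_force: 0.0
```

```bash
python3 -c "
from h import *
need(.3825,-.3097,.155,-18)"
```

```text
t 59.48 yaw -17.99 turn rz 0.000  shift x -0.83 y 11.48 z 4.67 | pos [ 0.4693 -0.0965  0.2484] down -1.0000 gap 1.001 grip 0.0
```

>>> arm_command --pt "0 0.5 0 0 0 0 0" --pt "-0.1 1 0 0 0 0 0" --pt "-0.1 1 0 0 0 0 0" --pt "-0.1 1 0 0 0 0 0" --pt "-0.1 1 0 0 0 0 0" --pt "-0.1 1 0 0 0 0 0" --pt "-0.1 1 0 0 0 0 0" --pt "-0.1 1 0 0 0 0 0" --pt "-0.1 1 0 0 0 0 0" --pt "0 1 0 0 0 0 0"

```text
t: 60.32
ee_pos: [0.3944, -0.2736, 0.2485]
tcp_rot: [0.0, 0.988, -0.156, 0.0]
force: [0.5, -0.9, -0.0]
finger_gap: 0.998
grip_force: 0.0
```

>>> arm_command --pt "0 1 0 0 0 0 0" --pt "0 1 0 0 0 0 0" --pt "0 0 0 0 0 0 0" --pt "0 0 0 0 0 0 0" --pt "0 0 0 0 0 0 0" --pt "0 0 0 0 0 0 0" --pt "0 0 0 0 0 0 0" --pt "0 0 0 0 0 0 0" --pt "0 0 0 0 0 0 0" --pt "0 0 0 0 0 0 0"

```text
t: 61.15
ee_pos: [0.3832, -0.3101, 0.2485]
tcp_rot: [0.0, 0.988, -0.156, 0.0]
force: [-0.4, 0.5, 0.2]
finger_gap: 1.0
grip_force: 0.0
```

```bash
python3 -c "
from h import *
need(.3825,-.3097,.152,-18)"
```

```text
t 61.15 yaw -17.97 turn rz 0.001  shift x -0.04 y -0.01 z 4.82 | pos [ 0.3832 -0.3101  0.2485] down -1.0000 gap 1.000 grip 0.0
```

>>> arm_command --pt "0 0 0.8 0 0 0 0" --pt "0 0 0.8 0 0 0 0" --pt "0 0 0.8 0 0 0 0" --pt "0 0 0.8 0 0 0 0" --pt "0 0 0.8 0 0 0 0" --pt "0 0 0.6 0 0 0 0" --pt "0 0 0.2 0 0 0 0" --pt "0 0 0 0 0 0 0" --pt "0 0 0 0 0 0 1" --pt "0 0 0 0 0 0 1"

```text
t: 61.98
ee_pos: [0.3834, -0.3106, 0.1533]
tcp_rot: [0.0, 0.988, -0.156, 0.001]
force: [0.3, -0.7, -0.5]
finger_gap: 0.896
grip_force: 0.0
```

>>> arm_command --pt "0 0 0 0 0 0 1" --pt "0 0 0 0 0 0 1" --pt "0 0 0 0 0 0 1" --pt "0 0 0 0 0 0 1" --pt "0 0 0 0 0 0 1" --pt "0 0 0 0 0 0 1" --pt "0 0 0 0 0 0 1" --pt "0 0 0 0 0 0 1" --pt "0 0 0 0 0 0 1" --pt "0 0 0 0 0 0 1"

```text
t: 62.82
ee_pos: [0.383, -0.3103, 0.1524]
tcp_rot: [-0.0, 0.988, -0.156, -0.0]
force: [0.4, 0.4, -0.3]
finger_gap: 0.254
grip_force: 30.0
```

```bash
python3 -c "
from h import *
need(.483,.0068,.166,-18)"
```

```text
t 62.82 yaw -17.99 turn rz 0.000  shift x -0.15 y -16.62 z -0.68 | pos [ 0.383  -0.3103  0.1524] down -1.0000 gap 0.254 grip 30.0
```

>>> arm_command --pt "0 0 -0.5 0 0 0 1" --pt "0 0 -1 0 0 0 1" --pt "0 0 -1 0 0 0 1" --pt "0 0 -1 0 0 0 1" --pt "0 0 -1 0 0 0 1" --pt "0 0 -1 0 0 0 1" --pt "0 0 -1 0 0 0 1" --pt "0 0 -1 0 0 0 1" --pt "0 0 -0.2 0 0 0 1" --pt "0 -0.6 0 0 0 0 1"

```text
t: 63.65
ee_pos: [0.3866, -0.2997, 0.3074]
tcp_rot: [0.001, 0.988, -0.157, 0.001]
force: [-0.2, -0.1, -0.4]
finger_gap: 0.252
grip_force: 30.0
```

>>> arm_command --pt "0 -1 0 0 0 0 1" --pt "0 -1 0 0 0 0 1" --pt "0 -1 0 0 0 0 1" --pt "0 -1 0 0 0 0 1" --pt "0 -1 0 0 0 0 1" --pt "0 -1 0 0 0 0 1" --pt "0 -1 0 0 0 0 1" --pt "0 -1 0 0 0 0 1" --pt "0 -1 0 0 0 0 1" --pt "0 -1 0 0 0 0 1"

```text
t: 64.48
ee_pos: [0.4482, -0.1068, 0.3051]
tcp_rot: [-0.0, 0.988, -0.156, -0.001]
force: [0.5, -1.2, -1.3]
finger_gap: 0.257
grip_force: 30.0
```

>>> arm_command --pt "0 -1 0 0 0 0 1" --pt "0 -1 0 0 0 0 1" --pt "0 -1 0 0 0 0 1" --pt "0 -1 0 0 0 0 1" --pt "-0.1 -1 0 0 0 0 1" --pt "0 -0.7 0 0 0 0 1" --pt "0 -0.3 0 0 0 0 1" --pt "0 0 0 0 0 0 1" --pt "0 0 0 0 0 0 1" --pt "0 0 0 0 0 0 1"

```text
t: 65.32
ee_pos: [0.4834, 0.0056, 0.3061]
tcp_rot: [0.0, 0.988, -0.157, -0.0]
force: [0.0, -0.2, -0.6]
finger_gap: 0.254
grip_force: 30.0
```

>>> arm_command --pt "0 0 1 0 0 0 1" --pt "0 0 1 0 0 0 1" --pt "0 0 1 0 0 0 1" --pt "0 0 1 0 0 0 1" --pt "0 0 0 0 0 0 1" --pt "0 0 0 0 0 0 1" --pt "0 0 0 0 0 0 1" --pt "0 0 0 0 0 0 1" --pt "0 0 0 0 0 0 1" --pt "0 0 0 0 0 0 1"

```text
t: 66.15
ee_pos: [0.4839, 0.006, 0.2272]
tcp_rot: [-0.0, 0.988, -0.156, 0.001]
force: [-1.1, -0.0, -0.7]
finger_gap: 0.254
grip_force: 30.0
```

```bash
python3 -c "
from h import *
need(.483,.0068,.1665,-18)"
```

```text
t 66.15 yaw -18.00 turn rz 0.000  shift x -0.06 y -0.02 z 3.03 | pos [0.4839 0.006  0.2272] down -1.0000 gap 0.254 grip 30.0
```

Lower, release, rise, and back away toward the mat side for a check.

>>> arm_command --pt "0 0 0.8 0 0 0 1" --pt "0 0 0.8 0 0 0 1" --pt "0 0 0.7 0 0 0 1" --pt "0 0 0.4 0 0 0 1" --pt "0 0 0.2 0 0 0 1" --pt "0 0 0.1 0 0 0 1" --pt "0 0 0 0 0 0 1" --pt "0 0 0 0 0 0 1" --pt "0 0 0 0 0 0 1" --pt "0 0 0 0 0 0 0"

```text
t: 66.98
ee_pos: [0.4839, 0.0061, 0.167]
tcp_rot: [-0.0, 0.988, -0.156, 0.0]
force: [-0.2, -0.6, 0.1]
finger_gap: 0.292
grip_force: 0.0
```

>>> arm_command --pt "0 0 0 0 0 0 0" --pt "0 0 0 0 0 0 0" --pt "0 0 0 0 0 0 0" --pt "0 0 0 0 0 0 0" --pt "0 0 0 0 0 0 0" --pt "0 0 0 0 0 0 0" --pt "0 0 -0.5 0 0 0 0" --pt "0 0 -1 0 0 0 0" --pt "0 0 -1 0 0 0 0" --pt "0 0 -1 0 0 0 0"

```text
t: 67.82
ee_pos: [0.4836, 0.0061, 0.2381]
tcp_rot: [-0.0, 0.988, -0.156, 0.0]
force: [0.2, 0.7, 0.5]
finger_gap: 0.984
grip_force: 0.0
```

>>> arm_command --pt "0 0 -1 0 0 0 0" --pt "0 1 0 0 0 0 0" --pt "0 1 0 0 0 0 0" --pt "0 1 0 0 0 0 0" --pt "0 1 0 0 0 0 0" --pt "0 1 0 0 0 0 0" --pt "0 1 0 0 0 0 0" --pt "0 1 0 0 0 0 0" --pt "0 1 0 0 0 0 0" --pt "0 1 0 0 0 0 0"

```text
t: 68.65
ee_pos: [0.4277, -0.166, 0.2573]
tcp_rot: [0.0, 0.988, -0.156, 0.0]
force: [-0.5, -0.2, -0.2]
finger_gap: 0.997
grip_force: 0.0
```

>>> arm_command --pt "0 1 0 0 0 0 0" --pt "0 1 0 0 0 0 0" --pt "0 1 0 0 0 0 0" --pt "0 1 0 0 0 0 0" --pt "0 1 0 0 0 0 0" --pt "0 1 0 0 0 0 0" --pt "0 1 0 0 0 0 0" --pt "0 1 0 0 0 0 0" --pt "0 1 0 0 0 0 0" --pt "0 1 0 0 0 0 0"

```text
t: 69.48
ee_pos: [0.3659, -0.3563, 0.2573]
tcp_rot: [0.0, 0.988, -0.156, 0.0]
force: [0.5, -0.3, 0.5]
finger_gap: 0.998
grip_force: 0.0
```

```bash
python3 -c "
from h import *; from br import brush
s=grab('scene'); t=grab('top'); need(.483,.0068,.1665,-18); brush('top',t,.044)
a=cv2.imread('pics/top0.png');b=cv2.imread('pics/scene0.png')
f=lambda i:cv2.resize(i[180:260,180:380],None,fx=2,fy=2); g=lambda i:cv2.resize(i[180:280,180:380],None,fx=2,fy=2)
cv2.imwrite('pics/fin.png',np.vstack([np.hstack([f(a),f(t)]),np.hstack([g(b),g(s)])]))
for lab,lo,hi in(('pink',(150,60,60),(179,255,255)),('box',(8,90,60),(22,255,255))):
    for im,n,(x0,y0,x1,y1) in((a,'top',(265,195,345,245)),(t,'top',(265,195,345,245)),(b,'scene',(220,195,285,250)),(s,'scene',(220,195,285,250))):
        m=cv2.inRange(cv2.cvtColor(im,cv2.COLOR_BGR2HSV),lo,hi)[y0:y1,x0:x1]; M=cv2.moments(m,True); print(lab,n,round(M['m10']/M['m00']+x0,2),round(M['m01']/M['m00']+y0,2),M['m00'])
"
```

```text
t 69.58 yaw -18.12 turn rz -0.002  shift x -0.03 y -19.12 z 4.52 | pos [ 0.3655 -0.3571  0.2569] down -1.0000 gap 0.999 grip 0.0
top brush [0.5171 0.3363] [0.125 0.045 0.125 0.045] [ 83.5  -5.  -96.5 174.3] 476.5 (213.78048706054688, 212.47560119628906)
pink top 317.41 220.53 188.0
pink top 316.43 220.42 191.0
pink scene 234.5 225.0 618.0
pink scene 235.05 225.21 622.0
box top 286.21 217.78 531.0
box top 286.27 217.71 532.0
box scene 263.21 217.09 657.0
box scene 263.15 216.72 635.0
```

View pics/fin.png

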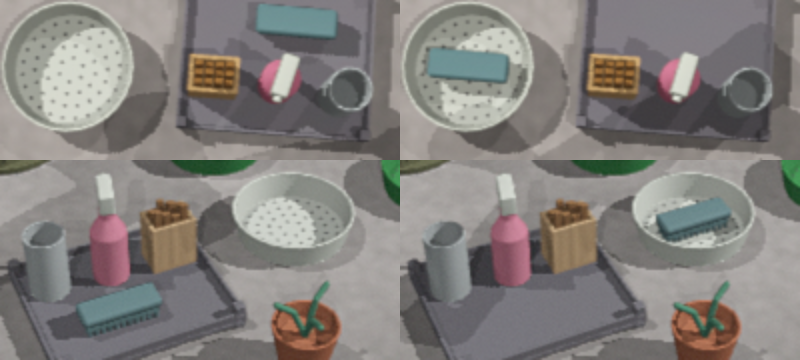

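```bash
python3 -c "
from h import *
print(order.finish_job())"
```

```text
the job is handed in; nothing more can be done
None
```

The job is handed in: the brush lies bristles down within about 2 mm of the sieve's centre. In the final pictures the bottle and peg box are within about 3 mm of their starting spots, the cup looks unmoved by eye, and the sieve and flower pot look unmoved too. I didn't check the soap dish or tub there, and the hand-in gave no verdict.

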